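# Load the die press and slide its tray home

### The job

Load the die press: on its pulled-out tray, stand the blue heel-lift die on the middle mark, the small bare-steel eyestay die on the left mark with its long side along the row, and the red round die on the right mark, all with their sharp edges up as they stand now. Lay the brown leatherboard strip flat over the row of three dies and the white cutting pad squarely on top of the strip. Then push the tray fully home under the platen without shifting the stack, and leave the jar of rivets where it stands.

Things in the scene. Friction and masses are not known exactly. Their poses are not given: they have to be found in the camera images.
- heel_die: heel-lift cutting die: D-shaped ring of strip steel standing sharp edge up, filled with blue ejector rubber; 50 mm (its x) by 51 mm (its y), 30 mm tall, about 0.16 kg. Its two flat sides face its own +x and -x, 50 mm apart: pinch there. Origin: centre of its underside, z up; any yaw.
- eyestay_die: eyestay cutting die: a small bare grey strip-steel ring, a slanted oval 28 mm wide (its x) by 41 mm long (its y) and 30 mm tall, with no filling, open top and bottom, 0.06 kg; pinch it from above across its 28 mm width. Origin: centre of its underside, z up.
- round_die: round cutting die: a ring of strip steel 36 mm across and 30 mm tall, sharp edge up, filled with red ejector rubber, 0.09 kg. Origin: centre of its underside, z up.
- board: brown leatherboard strip, rigid and flat, 60 mm wide (its x), 180 mm long (its y), 6 mm thick, 0.07 kg; lies flat on the bench. Origin: centre of its underside, z up.
- pad: white plastic cutting pad, rigid, 60 mm wide (its x), 180 mm long (its y), 15 mm thick, about 0.15 kg; lies flat on the bench. Origin: centre of its underside, z up.
- tray_mid (a point): centre of the top face of the press's bare metal tray = the middle mark, 30 mm above the bench. x points along its travel into the press (away from the robot), y to the left along the row, z up. Tray 120 mm (x) by 206 mm (y). Dark lines mark three places, each with a small cross: middle here, left mark 62 mm towards +y, right mark 62 mm towards -y.
- tray_handle (a point): middle of the black grip of the tray's handle: a level bar 16 mm thick, 64 mm long (tray's y), 108 mm in front (-x) of the tray's centre, 60 mm above the bench, clear below. Push it towards the tray's +x from the near side with closed fingers whose tips reach about 20 mm below the bar's middle. Same axes as the tray.
- tray (a joint): travel of the tray into the press, m: 0 is pulled fully out, 0.200 is fully home against its stop. It slides with about 4 N of friction and stays where it is left.
- rivet_jar: clear screw-top jar of rivets with a white lid, 64 mm across, 97 mm tall, a bystander that must stay standing. Origin: centre of its underside. (Between the die press and the loose things stands a fixed green eyelet press: base and column at x 0.55 to 0.73, y -0.17 to -0.03, 0.37 m tall, its lever's black ball reaching forward to x 0.50 at z 0.33: carry things past in front of it.)
- die_press: bench die press, fixed, slate-grey: a low bed 290 mm wide with the tray on rails in front, and a frame 290 mm wide, 250 mm high plus lever behind. Origin on the bench below the platen's centre, where the tray's centre goes; x points away from the robot. Head and platen begin 55 mm in front of the origin, platen underside 118 mm above the bench; the stack on the tray tops out at 81 mm.
Things that resemble listed ones, but are neither listed nor needed, are in the scene too. There is more than one size of the heel_die; the one meant has the size given above. What is shaped like the eyestay_die but green or turquoise is not meant.

How it is judged:
On the way, in this order (a step that is already met when the one before it is completed fails the run):
1. the three dies stand on their marks: eyestay left, heel-lift in the middle, round right (x of heel_die in the frame of tray_mid between -0.012 and 0.012 m and y of heel_die in the frame of tray_mid between -0.012 and 0.012 m and z of heel_die in the frame of tray_mid between -0.004 and 0.006 m and angle between each of heel_die, eyestay_die, round_die's own z axis and vertical below 0.08 rad and x of eyestay_die in the frame of tray_mid between -0.012 and 0.012 m and y of eyestay_die in the frame of tray_mid between 0.05 and 0.074 m and z of eyestay_die in the frame of tray_mid between -0.004 and 0.006 m and x of round_die in the frame of tray_mid between -0.012 and 0.012 m and y of round_die in the frame of tray_mid between -0.074 and -0.05 m and z of round_die in the frame of tray_mid between -0.004 and 0.006 m and angle between the y axis of eyestay_die and the y axis of tray_mid, either way round below 0.35 rad), for 0.2 s.
2. the strip lies over the three dies (all of step 1 and x of board in the frame of tray_mid between -0.014 and 0.014 m and y of board in the frame of tray_mid between -0.014 and 0.014 m and z of board in the frame of tray_mid between 0.025 and 0.036 m and angle between board's own z axis and vertical below 0.08 rad and angle between the y axis of board and the y axis of tray_mid, either way round below 0.16 rad), for 0.2 s.
3. the pad lies on the strip while the tray is still out (all of step 2 and x of pad in the frame of board between -0.013 and 0.013 m and y of pad in the frame of board between -0.013 and 0.013 m and z of pad in the frame of board between 0.002 and 0.011 m and angle between pad's own z axis and vertical below 0.08 rad and angle between the y axis of pad and the y axis of board, either way round below 0.16 rad and value of joint tray below 0.06 m), for 0.2 s.
At the end, for the whole second after the job is handed in: Tray within 8 mm of fully home; dies edge up within 12 mm of their marks in tray x and y, eyestay die within 20 degrees along the row; strip flat on dies within 14 mm of the tray's centre, 9 degrees; pad flat on strip within 13 mm, 9 degrees; all at rest (all of step 2 and x of pad in the frame of board between -0.013 and 0.013 m and y of pad in the frame of board between -0.013 and 0.013 m and z of pad in the frame of board between 0.002 and 0.011 m and angle between pad's own z axis and vertical below 0.08 rad and angle between the y axis of pad and the y axis of board, either way round below 0.16 rad and value of joint tray above 0.192 m and linear speed of each of heel_die, eyestay_die, round_die, board, pad below 0.02 m/s); the robot touches nothing.
It fails at once if the jar of rivets is moved more than 30 mm or tipped (distance of rivet_jar from where it was at the start of the episode above 0.03 m or angle between rivet_jar's own z axis and vertical above 0.3 rad).
It also fails if it takes over 152 s, if anything falls off the work surface, if the arm or the gripper's body presses on something with over 40 N, if the wrist force passes 120 N, or if a joint passes its speed limit or range.

### The arm

A 6-joint arm with a two-finger parallel gripper is mounted at the origin on a cart in front of the work surface, level with it; the furniture and walls round the work are solid. World frame = base frame: x ahead of the robot, y to its left, z up, the work surface at z = 0. Lengths are in m, angles in rad, forces in N, time in s.
With the tool pointing down it reaches from about 0.35 to 0.775 m from the base axis. Payload 7.3 kg.
Tool frame: the origin (TCP) lies at the very end of the fingers, on their centre line; the grasp point (between the pads) lies 19 mm behind it (arm.tcp_to_grasp is the distance from the TCP to the grasp point, in m); z points along the fingers, y is the direction in which the jaws open and shut (so a half turn about z gives the same grasp; the last joint's range is limited). The gripper opens to 92 mm and grips with 3 to 60 N. Pads are 19 mm wide; open, the fingers measure 130 mm over their backs; the gripper's body (75 mm by 190 mm) begins 47 mm behind the grasp point.
Start: joints at [0.962, 0.342, 1.524, -0, 1.275, -0.146], TCP at [0.234, 0.47, 0.227] pointing down, gripper open.
Joint ranges: [-2.53, 2.53], [-0.77, 2.02], [0.04, 2.7], [-1, 4.14], [0.28, 2.66], [-3.11, 3.11]. Speed limits (rad/s): [2.57, 2.57, 3.14, 3.14, 3.14, 3.14].

### API

Orientations are given as a unit quaternion [x, y, z, w].
In Python, from bench import arm gives the robot as it stands.
- The arm moves only by the shell command python3 -m jog 'ROWS' [OPENING] [FORCE]. ROWS is JSON, a list of rows, each a list of 6 numbers: the shift along the tool's x, y, z in m, then the turn, a rotation vector about the tool's x, y, z in rad. In form: [[x, y, z, wx, wy, wz], ...]. A call has 1 to 10 rows; each row is the pose to reach, as a shift and turn from the pose commanded when the call began, along the tool's axes at that moment; what a row does not reach only later rows make up. A row lasts 1/12 s, in which the tool goes at most 41.7 mm and 7.16 degrees, less where a joint would pass 70% of its speed; a pose out of reach is approached as far as the arm can. A call with a gripper value outside its range is refused whole. OPENING is the opening, from 0 (shut) to 1 (fully open), set as the call begins (- or left out, the last holds). The fingers move at their own pace and stop on an object; FORCE is the grip in N (left out, the last holds). Time passes only in rows, so rows that repeat a pose let the fingers close. It gives the time, the measured TCP pose, the force and the opening at its end, in the units of the state.
- arm.state(): the state, without advancing time (a new reading comes with each control period).
- arm.snapshot(name): name is "scene" or "top" or "wrist"; returns (picture, depth): 480x640x3 uint8, blue, green, red; 480x640 float32, m along the optical axis (not along the pixel's ray), 0 where there is no reading.
- arm.camera_info(name): a dict with "fx", "fy", "cx", "cy" (pixels), "dist" ([k1, k2, p1, p2, k3] as OpenCV has them; the pictures are not rectified), "T" (4x4, takes a point from camera to world coordinates). Camera axes: x right, y down, z forward; pixel columns grow to the right and rows downward; lengths in m; the calibration is good to about 2 mm. A picture is of the moment at which its call begins: read the wrist's pose just before it. camera_info takes no time and is no camera call; for the wrist camera it gives the pose at the moment of the call.
- arm.hand_in(): hands the job in, once; it reports no verdict.
The state is a dict: "clock": time; "q": joint angles; "joint_vel": joint speeds; "effort": joint torques, N m; "tool_pos": TCP position; "orientation": TCP orientation; "contact_force": force on the tool from outside, world axes, zero at the start; "ft_torque": the same for the moment, N m; "width": opening from 0.0 (shut) to 1.0 (fully open).
Only numpy, scipy, OpenCV 4.12 (cv2) and the standard library are available. Lean on these libraries where they do the work, as an engineer would, in place of code of your own. Each camera call takes 0.05 s, during which the arm holds its last target.

## Working session

There is one attempt and no reset: what is moved stays moved. The work goes in short steps, Python scripts to look and compute and a shell command to move; the robot and the scene stay as the last step left them, time stands still between calls to the robot, and variables do not carry over. Pictures are saved under pics/ and viewed, and the job is handed in when it is done.

```bash
ls; mkdir -p pics; python3 - <<'E'
from bench import arm
import cv2
print(arm.state())
for n in ["scene","top","wrist"]:
    p,d=arm.snapshot(n); cv2.imwrite(f"pics/{n}0.png",p); i=arm.camera_info(n)
    import numpy as np
    np.save(f"pics/{n}0_d.npy",d)
    print(n,i)
E
```

```text
pics
{'clock': 0.0, 'q': array([ 9.61960052e-01,  3.42711147e-01,  1.52502115e+00, -1.71284295e-05,
        1.27539446e+00, -1.46022408e-01]), 'joint_vel': array([ 1.59997710e-03,  9.51134778e-05, -3.39688699e-04,  1.51268078e-03,
        1.23504002e-03,  1.22994640e-03]), 'effort': array([-6.54403120e-04, -4.31235301e+01, -2.44223017e+01,  7.17294146e-02,
        5.59763610e-02, -1.77507209e-04]), 'tool_pos': array([0.23415446, 0.4694331 , 0.22604953]), 'orientation': array([ 2.29344681e-01,  9.73344969e-01, -7.16083062e-04, -2.75068857e-04]), 'contact_force': array([0.21518638, 0.82990727, 0.04366753]), 'ft_torque': array([ 0.01227268,  0.00308969, -0.01977384]), 'width': 1.0001420130132204}
scene {'fx': 441.20743765979614, 'fy': 441.20743765979614, 'cx': 323.6247693800004, 'cy': 245.0387027267826, 'dist': array([0.01851889, 0.        , 0.        , 0.        , 0.        ]), 'T': array([[ 0.82231859, -0.22769547,  0.52148529, -0.06271113],
       [-0.56899205, -0.31881979,  0.75802506, -1.0337463 ],
       [-0.00633904, -0.92005908, -0.39172835,  0.5341992 ],
       [ 0.        ,  0
[... 316 characters left out ...]
.0318136 ,  0.01531003, -0.18386253],
       [-0.01967559, -0.14179409, -0.98970062,  1.20441896],
       [ 0.        ,  0.        ,  0.        ,  1.        ]])}
wrist {'fx': 354.16684168043685, 'fy': 354.16684168043685, 'cx': 320.52275488086866, 'cy': 243.7306509739732, 'dist': array([-0.02754162,  0.        ,  0.        ,  0.        ,  0.        ]), 'T': array([[ 4.46626804e-01,  8.53801353e-01,  2.67484106e-01,
         1.61964190e-01],
       [ 8.94720310e-01, -4.26115784e-01, -1.33794267e-01,
         5.06358208e-01],
       [-2.54526864e-04,  2.99079568e-01, -9.54228142e-01,
         3.84191376e-01],
       [ 0.00000000e+00,  0.00000000e+00,  0.00000000e+00,
         1.00000000e+00]])}
```

View pics/top0.png

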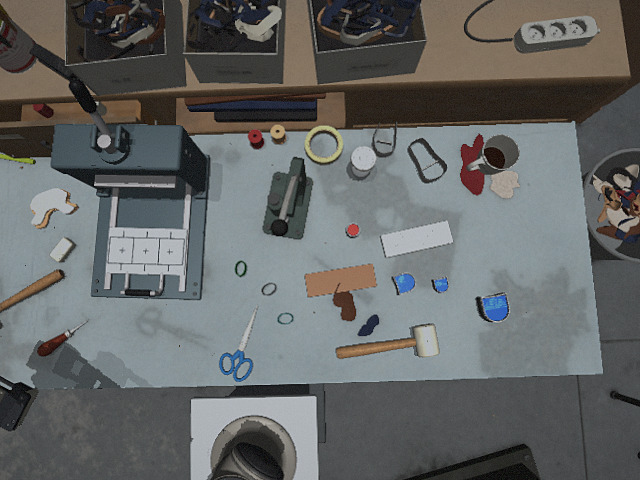

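View pics/scene0.png

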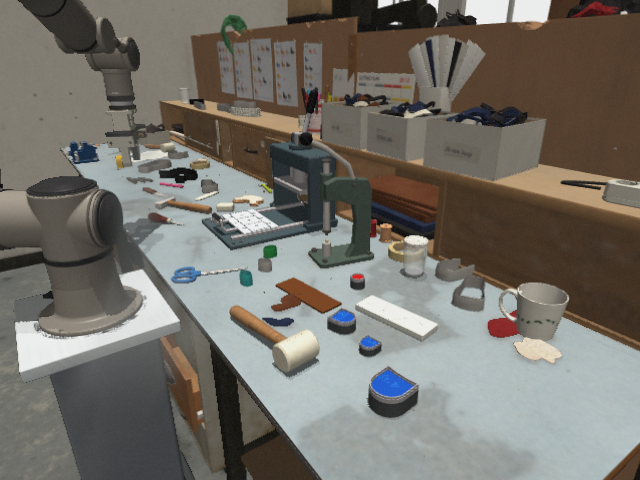

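View pics/wrist0.png

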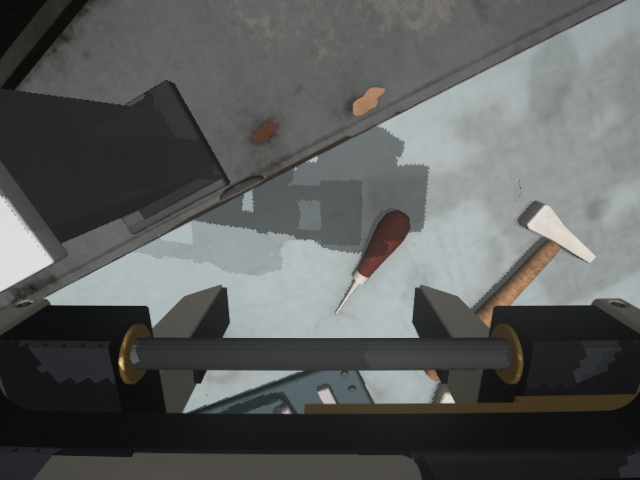

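The top view shows the grey ring at (269,289), between the green one (240,268) and the turquoise one (286,318). The blue D dies are at (404,283), (441,285) and (495,307). The red round die is at (352,230), board (340,280), pad (417,239), jar (362,162), and the tray with its marks around (147,250).

```bash
cat > h.py <<'E'
import numpy as np, cv2
from bench import arm
def ray(info,uv):
    K=np.array([[info['fx'],0,info['cx']],[0,info['fy'],info['cy']],[0,0,1.]])
    n=cv2.undistortPoints(np.array(uv,float).reshape(-1,1,2),K,np.array(info['dist'])).reshape(-1,2)
    d=np.c_[n,np.ones(len(n))]@info['T'][:3,:3].T
    return info['T'][:3,3],d
def onz(info,uv,z):
    o,d=ray(info,uv); t=(z-o[2])/d[:,2]; return o+d*t[:,None]
def pix(info,P):
    T=np.linalg.inv(info['T']);K=np.array([[info['fx'],0,info['cx']],[0,info['fy'],info['cy']],[0,0,1.]])
    return cv2.projectPoints(np.array(P,float).reshape(-1,1,3),cv2.Rodrigues(T[:3,:3])[0],T[:3,3],K,np.array(info['dist']))[0].reshape(-1,2)
def cloud(info,d):
    h,w=d.shape; uu,vv=np.meshgrid(np.arange(w),np.arange(h))
    K=np.array([[info['fx'],0,info['cx']],[0,info['fy'],info['cy']],[0,0,1.]])
    n=cv2.undistortPoints(np.stack([uu,vv],-1).reshape(-1,1,2).astype(float),K,np.array(info['dist'])).reshape(-1,2)
    c=np.c_[n,np.ones(len(n))]*d.reshape(-1,1)
    return (c@info['T'][:3,:3].T+info['T'][:3,3]).reshape(h,w,3)
E
python3 - <<'E'
from h import *
i=arm.camera_info("top"); img=cv2.imread("pics/top0.png"); d=np.load("pics/top0_d.npy")
c=cloud(i,d); 
hsv=cv2.cvtColor(img,cv2.COLOR_BGR2HSV)
# masks
def blobs(m,name,z,amin=30):
    n,l,s,ce=cv2.connectedComponentsWithStats(m.astype(np.uint8))
    for k in range(1,n):
        if s[k,4]<amin: continue
        cn=cv2.findContours((l==k).astype(np.uint8),0,1)[0][0].reshape(-1,2)
        P=onz(i,cn,z)[:,:2]
        r=cv2.minAreaRect((P*1000).astype(np.float32))
        zz=c[...,2][l==k]
        print(name,ce[k].round(),s[k,4],"xy",np.round(r[0],1),"wh",np.round(r[1],1),"a",round(r[2],1),"zmed",np.median(zz).round(4))
H,S,V=hsv[...,0],hsv[...,1],hsv[...,2]
roi=np.zeros(H.shape,bool); roi[200:345,220:560]=1
blobs(roi&(H>100)&(H<125)&(S>120),"blue",.03)
blobs(roi&(H>3)&(H<20)&(S>90),"brown",.006,300)
blobs(roi&((H<6)|(H>172))&(S>130)&(V>90),"red",.03)
blobs(roi&(V>195)&(S<30),"white",.015,300)
blobs(roi&(c[...,2]>.018)&(c[...,2]<.045),"h30",.03)
big=cv2.resize(img[215:340,220:380],None,fx=5,fy=5,interpolation=cv2.INTER_NEAREST)
cv2.imwrite("pics/zoom1.png",big)
big=cv2.resize(img[120:320,85:225],None,fx=3,fy=3,interpolation=cv2.INTER_CUBIC)
cv2.imwrite("pics/zoom2.png",big)
E
```

```text
blue [405. 283.] 243 xy [ 426.6 -393.4] wh [41.9 43.2] a 16.4 zmed 0.0257
blue [441. 284.] 127 xy [ 417.2 -482.8] wh [29.6 30.4] a 7.5 zmed 0.0185
blue [496. 308.] 471 xy [ 353.7 -616.3] wh [59.1 57.4] a 7.4 zmed 0.0339
brown [341. 286.] 2003 xy [ 400.4 -234.6] wh [134.2 177.7] a 7.4 zmed 0.0051
red [353. 229.] 91 xy [ 565.8 -266. ] wh [25.1 26.4] a 69.4 zmed 0.026
h30 [299. 202.] 32 xy [ 640.6 -129.6] wh [15.6 13.3] a 88.1 zmed 0.0253
h30 [352. 230.] 156 xy [ 563.4 -265. ] wh [34.4 34.9] a 61.1 zmed 0.0261
h30 [240. 268.] 47 xy [476.5  27.1] wh [28.3 38.3] a 67.5 zmed 0.0247
h30 [404. 282.] 359 xy [ 427.3 -391.5] wh [49.  51.2] a 16.5 zmed 0.0258
h30 [441. 284.] 109 xy [ 417.5 -483.3] wh [34.4 35.3] a 8.4 zmed 0.0198
h30 [268. 288.] 44 xy [421.6 -44.6] wh [26.8 38.5] a 32.0 zmed 0.0261
h30 [495. 307.] 720 xy [ 354.7 -613.5] wh [69.  72.1] a 7.0 zmed 0.034
h30 [285. 318.] 36 xy [345.9 -85.8] wh [37.7 24.8] a 88.4 zmed 0.0272
h30 [399. 340.] 310 xy [ 296.7 -341.3] wh [156.6  44. ] a 88.3 zmed 0.0331
```

View pics/zoom1.png

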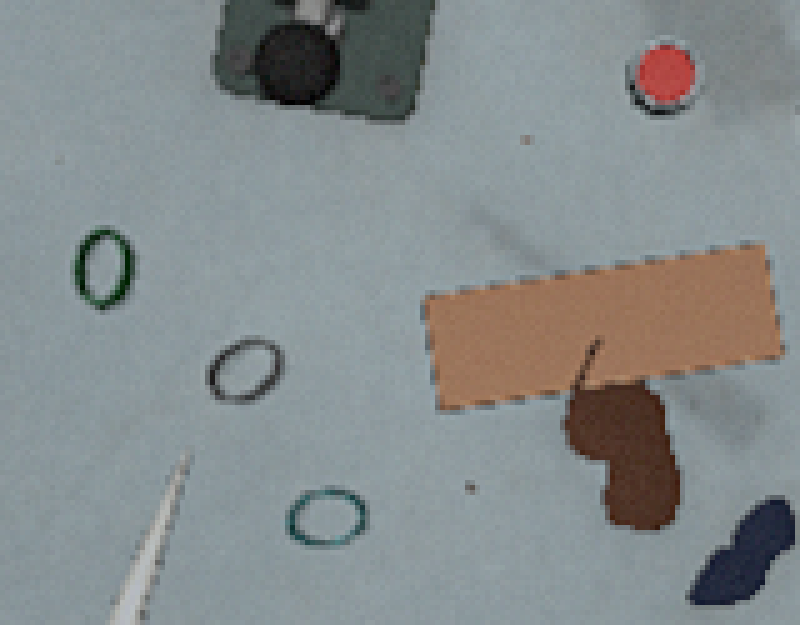

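View pics/zoom2.png

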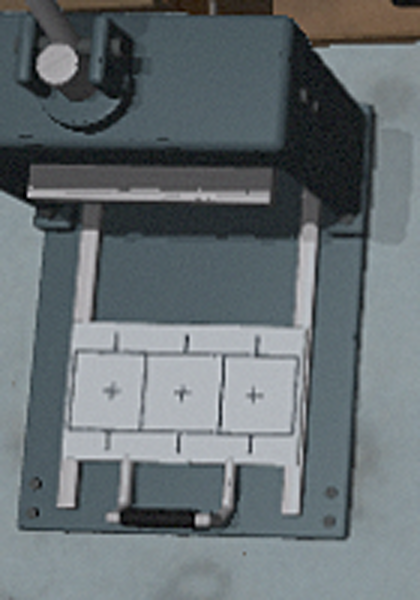

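```bash
python3 - <<'E'
from h import *
i=arm.camera_info("top"); img=cv2.imread("pics/top0.png"); d=np.load("pics/top0_d.npy")
c=cloud(i,d)
cv2.imwrite("pics/zoom3.png",cv2.resize(img[215:330,375:525],None,fx=5,fy=5,interpolation=cv2.INTER_NEAREST))
m=np.array([(111,392),(181,393),(254,395)],float)+0
uv=(m+.5)/3-.5+np.array([85,120])
P=onz(i,uv,.03); print("marks",P.round(4)); v=P[0]-P[2]; print(np.linalg.norm(v),"yaw",np.arctan2(-v[0],v[1]))
uv=(np.array([(160,518)])+.5)/3-.5+np.array([85,120]); print("handle",onz(i,uv,.06))
hsv=cv2.cvtColor(img,cv2.COLOR_BGR2HSV);H,S,V=[hsv[...,k] for k in range(3)]
def rect(m,z):
    n,l,s,ce=cv2.connectedComponentsWithStats(m.astype(np.uint8)); k=1+s[1:,4].argmax()
    cn=cv2.findContours((l==k).astype(np.uint8),0,1)[0][0].reshape(-1,2)
    P=onz(i,cn,z)[:,:2]; r=cv2.minAreaRect((P*1000).astype(np.float32)); print(s[k],r,np.median(c[...,2][l==k]))
r=np.zeros(H.shape,bool); r[255:305,300:382]=1
rect(r&(H>5)&(H<20)&(S>90)&(V>115),.006)
r=np.zeros(H.shape,bool); r[210:270,370:465]=1
rect(r&(V>185)&(S<25),.015)
rect(r&(c[...,2]>.008),.015)
print("jar",np.median(c[155:168,355:369].reshape(-1,3),0))
E
```

```text
marks [[0.5299 0.3337 0.03  ]
 [0.5272 0.2722 0.03  ]
 [0.5235 0.2084 0.03  ]]
0.12543195935813464 yaw -0.051504466077376826
handle [[0.41952444 0.27601025 0.06      ]]
[ 305  264   71   33 1528] ((437.46551513671875, -229.7356719970703), (59.52903366088867, 177.85972595214844), 7.098728656768799) 0.005672857773988849
[ 382  221   71   36 1395] ((538.758056640625, -432.19921875), (55.64756774902344, 175.9058380126953), 10.765593528747559) 0.014599129677326905
[ 380  221   73   36 1537] ((537.205810546875, -430.7917785644531), (61.05668258666992, 181.00894165039062), 11.240555763244629) 0.014505398812547199
jar [ 0.72604294 -0.29011118  0.09590807]
```

View pics/zoom3.png

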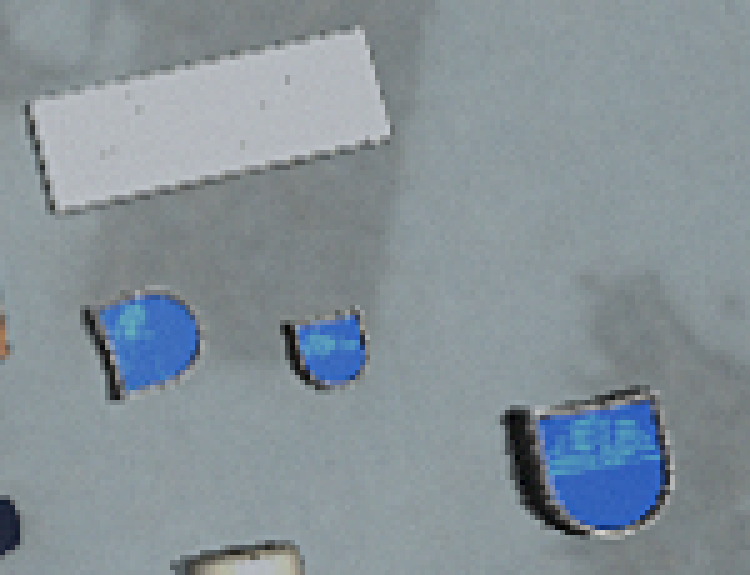

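The heel die meant is the middle-sized one at (404,283), measuring 49x51 mm. Its flat base is on the left, so its two flat sides face roughly world ±x. I'll write a helper that gives the shift in tool axes, then refine the tray with the wrist camera.

```bash
cat > go.py <<'E'
# usage: go.py x y z yawdeg : tool shift/turn from present pose to a pose with the tool straight down, tool y at yawdeg
import sys; from h import *
from scipy.spatial.transform import Rotation as R
def calc(x,y,z,yaw):
    s=arm.state(); q=R.from_quat(s['orientation']); p=s['tool_pos']; a=np.radians(yaw)
    ty=np.array([np.cos(a),np.sin(a),0]); tz=np.array([0,0,-1.]); tx=np.cross(ty,tz)
    Rt=R.from_matrix(np.c_[tx,ty,tz]); dp=q.inv().apply(np.array([x,y,z])-p); w=(q.inv()*Rt).as_rotvec()
    print("shift",dp.round(4),"turn",w.round(4),"rows>=",int(np.ceil(max(np.linalg.norm(dp)/.0417,np.degrees(np.linalg.norm(w))/7.16))), "now",p.round(4),"F",s['contact_force'].round(1),"w",round(s['width'],3),"t",round(s['clock'],2))
calc(*map(float,sys.argv[1:5]))
E
python3 go.py .5 .21 .24 -3
```

```text
shift [-0.3537 -0.1136 -0.0137] turn [-1.1000e-03  5.0000e-04  1.1604e+00] rows>= 10 now [0.2342 0.4695 0.2262] F [-0.1 -0.5  0.2] w 1.001 t 0.15
```

```bash
python3 -m jog '[[-0.354,-0.114,-0.014,0,0,1.16],[-0.354,-0.114,-0.014,0,0,1.16],[-0.354,-0.114,-0.014,0,0,1.16],[-0.354,-0.114,-0.014,0,0,1.16],[-0.354,-0.114,-0.014,0,0,1.16],[-0.354,-0.114,-0.014,0,0,1.16],[-0.354,-0.114,-0.014,0,0,1.16],[-0.354,-0.114,-0.014,0,0,1.16],[-0.354,-0.114,-0.014,0,0,1.16],[-0.354,-0.114,-0.014,0,0,1.16]]' 1 20
python3 go.py .5 .21 .24 -3
```

```text
clock: 0.98
tool_pos: [0.5047, 0.2047, 0.2404]
orientation: [0.729, 0.684, 0.0, 0.001]
contact_force: [0.2, 0.4, -0.3]
width: 1.0
shift [ 0.005  -0.005   0.0003] turn [ 0.0022  0.0017 -0.012 ] rows>= 1 now [0.5047 0.2047 0.2404] F [ 0.2  0.4 -0.3] w 1.0 t 0.98
```

```bash
cat > snap.py <<'E'
import sys; from h import *
n,name=sys.argv[1:3]; i=arm.camera_info(n); p,d=arm.snapshot(n); cv2.imwrite(f"pics/{name}.png",p); np.save(f"pics/{name}_d.npy",d); np.save(f"pics/{name}_i.npy",i,allow_pickle=True)
print(arm.state()['tool_pos'].round(4))
E
python3 snap.py wrist w1
```

```text
[0.5024 0.2068 0.2401]
```

View pics/w1.png

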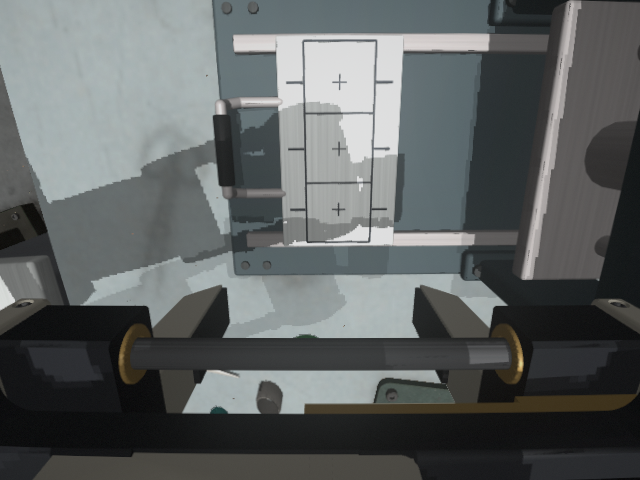

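The wrist picture shows the crosses at about (340,82), (339,149) and (338,209). The handle grip is at (222,150).

```bash
python3 - <<'E'
from h import *
i=np.load("pics/w1_i.npy",allow_pickle=True).item(); img=cv2.imread("pics/w1.png")
P=onz(i,[(340,82),(339,149),(338,209)],.03); print(P.round(4)); v=P[0]-P[2]; print(np.linalg.norm(v),"yaw",np.degrees(np.arctan2(-v[0],v[1])))
C=onz(i,[(303,40),(377,40),(371,242),(305,241)],.03);print(C.round(4), C.mean(0)); l=C[0]-C[3];r=C[1]-C[2];print(np.degrees(np.arctan2(-l[0],l[1])),np.degrees(np.arctan2(-r[0],r[1])))
print("bar",onz(i,[(222,150)],.068))
i=arm.camera_info("top"); print(onz(i,[(145.5,250.8)],.03))
E
python3 snap.py wrist w2
```

```text
[[0.5325 0.3316 0.03  ]
 [0.5285 0.2694 0.03  ]
 [0.5244 0.208  0.03  ]]
0.12391106997030206 yaw -3.7750595411316787
[[0.5    0.3701 0.03  ]
 [0.5687 0.3658 0.03  ]
 [0.5584 0.1692 0.03  ]
 [0.4868 0.175  0.03  ]] [0.5284863  0.27000164 0.03      ]
-3.86532797659288 -2.996487521006124
bar [[0.42087886 0.27729023 0.068     ]]
[[0.52679833 0.27085352 0.03      ]]
[0.501  0.2083 0.2401]
```

```bash
python3 go.py .4216 -.0446 .16 32
```

```text
shift [-0.2569 -0.0652  0.0802] turn [-1.100e-03 -2.000e-04 -6.138e-01] rows>= 7 now [0.501  0.2083 0.2401] F [-1.1  0.6  0.2] w 0.997 t 1.08
```

```bash
python3 -m jog '[[-0.257,-0.065,0.08,0,0,-0.614],[-0.257,-0.065,0.08,0,0,-0.614],[-0.257,-0.065,0.08,0,0,-0.614],[-0.257,-0.065,0.08,0,0,-0.614],[-0.257,-0.065,0.08,0,0,-0.614],[-0.257,-0.065,0.08,0,0,-0.614],[-0.257,-0.065,0.08,0,0,-0.614],[-0.257,-0.065,0.08,0,0,-0.614],[-0.257,-0.065,0.08,0,0,-0.614],[-0.257,-0.065,0.08,0,0,-0.614]]' 
python3 snap.py wrist w3
```

```text
clock: 1.92
tool_pos: [0.4221, -0.0426, 0.161]
orientation: [0.483, 0.876, 0.0, 0.0]
contact_force: [-0.3, 0.5, 0.3]
width: 1.001
[ 0.4224 -0.0422  0.1611]
```

View pics/w3.png

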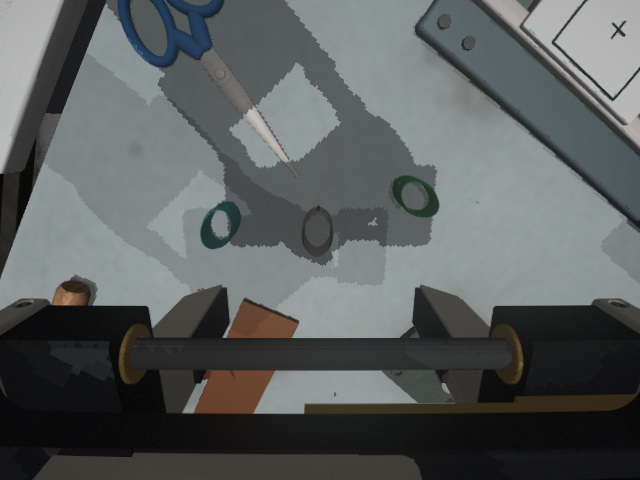

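The grey ring sits at (318,231) between the jaws, with its long axis nearly vertical in the image. I'll refine this with depth.

```bash
cat > top.py <<'E'
# top.py name u0 v0 u1 v1 zlo zhi : outline of pixels with height in range, rect on plane of median height
import sys; from h import *
n=sys.argv[1]; u0,v0,u1,v1=map(int,sys.argv[2:6]); lo,hi=map(float,sys.argv[6:8])
i=np.load(f"pics/{n}_i.npy",allow_pickle=True).item(); d=np.load(f"pics/{n}_d.npy"); c=cloud(i,d)
m=np.zeros(d.shape,bool); m[v0:v1,u0:u1]=1; m&=(d>0)&(c[...,2]>lo)&(c[...,2]<hi)
P=c[m]; r=cv2.minAreaRect((P[:,:2]*1000).astype(np.float32)); print(m.sum(),"rect",np.round(r[0],1),np.round(r[1],1),round(r[2],1),"z",np.percentile(P[:,2],[5,50,95]).round(4))
(cx,cy),rad=cv2.minEnclosingCircle((P[:,:2]*1000).astype(np.float32)); print("circ",round(cx,1),round(cy,1),round(rad,1))
E
python3 top.py w3 285 195 350 265 .022 .04; python3 top.py w3 285 195 350 265 .010 .04
```

```text
331 rect [420.7 -45.6] [27.  38.3] 32.6 z [0.0225 0.0268 0.0303]
circ 421.0 -45.4 19.2
537 rect [420.5 -45. ] [27.1 40.1] 30.5 z [0.0117 0.0238 0.0301]
circ 421.1 -44.6 20.1
```

```bash
python3 go.py .4207 -.0452 .004 32
```

```text
shift [-0.0016 -0.0032  0.1571] turn [0.001  0.0002 0.0055] rows>= 4 now [ 0.4224 -0.0422  0.1611] F [-0.2 -0.7  0.9] w 1.001 t 1.97
```

```bash
python3 -m jog '[[-0.001,-0.003,0.03,0,0,0],[-0.001,-0.003,0.06,0,0,0],[-0.001,-0.003,0.09,0,0,0],[-0.001,-0.003,0.12,0,0,0],[-0.001,-0.003,0.14,0,0,0],[-0.001,-0.003,0.14,0,0,0]]' 
python3 go.py .4207 -.0452 .004 32
```

```text
clock: 2.47
tool_pos: [0.4184, -0.0436, 0.018]
orientation: [0.482, 0.876, -0.0, -0.003]
contact_force: [-0.8, -0.5, 0.4]
width: 1.0
shift [-0.0026  0.0012  0.014 ] turn [-0.0037 -0.0047  0.0069] rows>= 1 now [ 0.4184 -0.0436  0.018 ] F [-0.8 -0.5  0.4] w 1.0 t 2.47
```

```bash
python3 -m jog '[[-0.001,0.001,0.014,0,0,0],[-0.001,0.001,0.014,0,0,0],[-0.001,0.001,0.014,0,0,0]]' ; python3 go.py .4207 -.0452 .004 32
```

```text
clock: 2.72
tool_pos: [0.422, -0.0454, 0.0075]
orientation: [0.482, 0.876, 0.0, 0.0]
contact_force: [0.9, 0.4, 0.1]
width: 0.999
shift [ 0.0009 -0.001   0.0035] turn [0.0005 0.0003 0.0056] rows>= 1 now [ 0.422  -0.0454  0.0075] F [0.9 0.4 0.1] w 0.999 t 2.72
```

```bash
python3 -m jog '[[0,0,0,0,0,0],[0,0,0,0,0,0],[0,0,0,0,0,0],[0,0,0,0,0,0],[0,0,0,0,0,0],[0,0,0,0,0,0],[0,0,0,0,0,0],[0,0,0,0,0,0]]' 0 15
```

```text
clock: 3.38
tool_pos: [0.4213, -0.0463, 0.0067]
orientation: [0.483, 0.875, 0.0, -0.0]
contact_force: [0.9, -0.2, -0.7]
width: 0.466
```

```bash
python3 -m jog '[[0,0,0,0,0,0],[0,0,0,0,0,0],[0,0,0,0,0,0],[0,0,0,0,0,0],[0,0,0,0,0,0]]'; python3 snap.py wrist w4
```

```text
clock: 3.8
tool_pos: [0.4213, -0.0463, 0.0067]
orientation: [0.483, 0.875, 0.0, -0.0]
contact_force: [-0.4, 0.8, -0.2]
width: 0.3
[ 0.4213 -0.0463  0.0067]
```

View pics/w4.png

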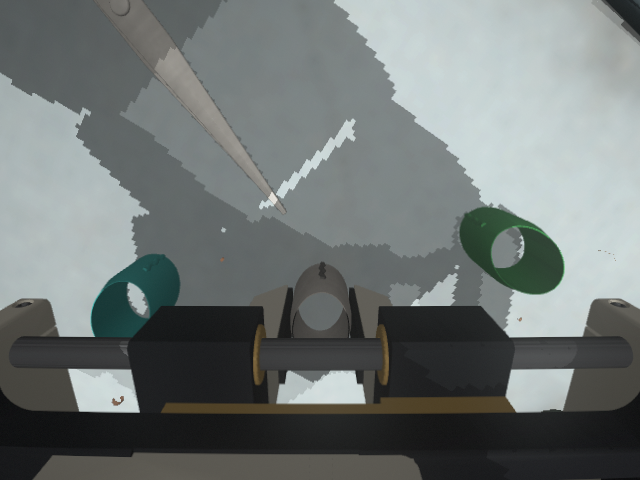

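```bash
python3 -m jog '[[0,0,-0.03,0,0,0],[0,0,-0.07,0,0,0],[0,0,-0.11,0,0,0],[0,0,-0.11,0,0,0]]'; python3 go.py .532 .331 .1 -3.6
```

```text
clock: 4.18
tool_pos: [0.425, -0.0472, 0.1228]
orientation: [0.483, 0.876, 0.001, 0.006]
contact_force: [1.2, 0.4, -0.2]
width: 0.299
shift [0.2631 0.292  0.0227] turn [0.01   0.0059 0.6251] rows>= 10 now [ 0.425  -0.0472  0.1228] F [ 1.2  0.4 -0.2] w 0.299 t 4.18
```

```bash
python3 -m jog '[[0.03,0.03,0.0,0,0,0.06],[0.06,0.065,0,0,0,0.13],[0.09,0.1,0,0,0,0.2],[0.12,0.13,0,0,0,0.28],[0.145,0.16,0,0,0,0.36],[0.17,0.19,0,0,0,0.43],[0.2,0.22,0,0,0,0.5],[0.225,0.25,0,0,0,0.56],[0.25,0.278,0.01,0,0,0.62],[0.262,0.291,0.02,0,0,0.625]]'; python3 -m jog '[[0,0,0,0,0,0],[0,0,0,0,0,0],[0,0,0,0,0,0]]'; python3 go.py .532 .331 .05 -3.6
```

```text
clock: 5.02
tool_pos: [0.5288, 0.3353, 0.0964]
orientation: [0.729, 0.684, 0.002, -0.0]
contact_force: [-0.2, -1.0, -0.4]
width: 0.298
clock: 5.27
tool_pos: [0.5275, 0.3296, 0.0963]
orientation: [0.729, 0.685, -0.001, -0.0]
contact_force: [-0.1, 0.4, 0.1]
width: 0.299
shift [0.0017 0.0044 0.0463] turn [-0.0011  0.0009  0.    ] rows>= 2 now [0.5275 0.3296 0.0963] F [-0.1  0.4  0.1] w 0.299 t 5.27
```

```bash
python3 -m jog '[[0.0015,0.004,0.02,0,0,0],[0.0015,0.004,0.04,0,0,0],[0.0015,0.004,0.05,0,0,0],[0.0015,0.004,0.05,0,0,0],[0.0015,0.004,0.05,0,0,0],[0.0015,0.004,0.05,0,0,0]]'; python3 go.py .532 .331 .0372 -3.6
```

```text
clock: 5.77
tool_pos: [0.5328, 0.3315, 0.0481]
orientation: [0.729, 0.684, 0.001, 0.0]
contact_force: [0.5, -0.8, -0.4]
width: 0.299
shift [-0.0006 -0.0008  0.0109] turn [ 0.0017 -0.001  -0.0008] rows>= 1 now [0.5328 0.3315 0.0481] F [ 0.5 -0.8 -0.4] w 0.299 t 5.77
```

```bash
python3 -m jog '[[-0.0006,-0.0008,0.005,0,0,0],[-0.0006,-0.0008,0.0085,0,0,0],[-0.0006,-0.0008,0.0105,0,0,0],[-0.0006,-0.0008,0.0105,0,0,0],[-0.0006,-0.0008,0.0105,0,0,0]]'; python3 go.py .532 .331 .0372 -3.6;python3 snap.py wrist w5
```

```text
clock: 6.18
tool_pos: [0.5313, 0.3312, 0.0367]
orientation: [0.729, 0.685, 0.0, 0.0]
contact_force: [-0.7, 0.0, 3.3]
width: 0.299
shift [-0.0002  0.0007 -0.0005] turn [ 0.0004 -0.0002 -0.    ] rows>= 1 now [0.5313 0.3312 0.0367] F [-0.7  0.   3.3] w 0.299 t 6.18
[0.5313 0.3312 0.0366]
```

View pics/w5.png

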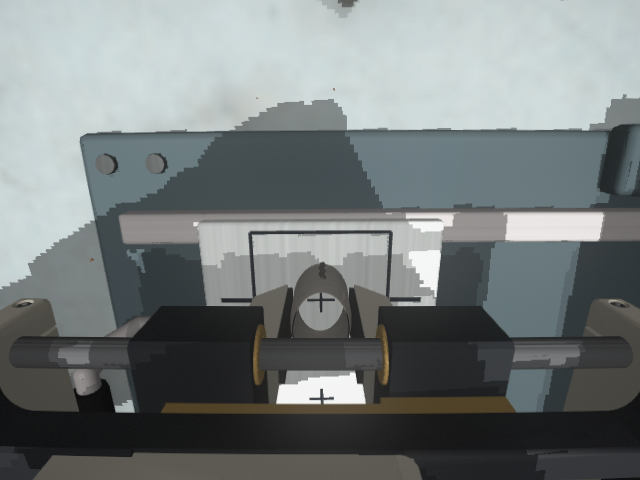

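The left cross shows through the middle of the ring and the die is just touching (3 N). I'll release and go to the heel die.

```bash
python3 -m jog '[[0,0,0,0,0,0],[0,0,0,0,0,0],[0,0,0,0,0,0],[0,0,0,0,0,0],[0,0,0,0,0,0],[0,0,-0.02,0,0,0],[0,0,-0.05,0,0,0],[0,0,-0.09,0,0,0],[0,0,-0.12,0,0,0],[0,0,-0.12,0,0,0]]' 0.6; python3 snap.py wrist w6; python3 go.py .37 0.0 .16 0
```

```text
clock: 7.07
tool_pos: [0.5344, 0.3328, 0.1637]
orientation: [0.729, 0.685, 0.006, 0.002]
contact_force: [0.3, 0.1, 0.1]
width: 0.601
[0.5331 0.3321 0.1603]
shift [-0.3417 -0.1419 -0.0021] turn [ 0.0072 -0.0037 -0.0629] rows>= 9 now [0.5331 0.3321 0.1603] F [ 0.9 -0.6 -0.3] w 0.599 t 7.12
```

View pics/w6.png

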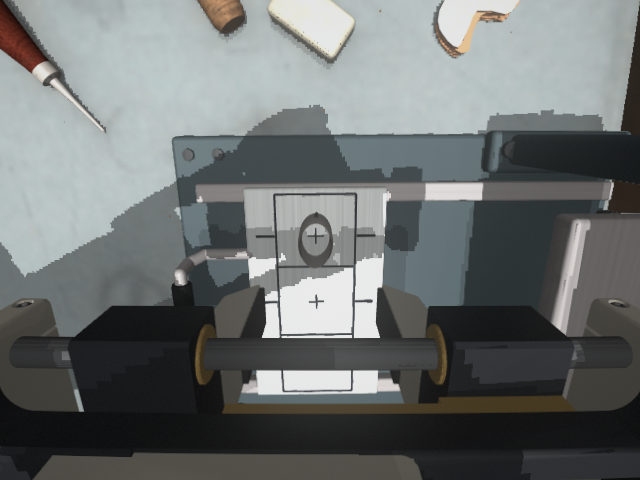

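```bash
python3 -m jog '[[-0.04,-0.017,0,0,0,0],[-0.08,-0.034,0,0,0,0],[-0.12,-0.05,0,0,0,0],[-0.155,-0.066,0,0,0,0],[-0.19,-0.082,0,0,0,-0.01],[-0.225,-0.098,0,0,0,-0.02],[-0.26,-0.115,0,0,0,-0.03],[-0.295,-0.13,0,0,0,-0.04],[-0.33,-0.145,0,0,0,-0.05],[-0.342,-0.147,0,0,0,-0.06]]' 1;  python3 go.py .365 -.16 .16 5;  python3 go.py .427 -.392 .16 16.5
```

```text
clock: 7.95
tool_pos: [0.3594, -0.0031, 0.155]
orientation: [0.709, 0.706, -0.001, -0.001]
contact_force: [-0.8, 0.8, -0.2]
width: 1.001
shift [-0.1568  0.0062 -0.005 ] turn [-0.004  -0.0001 -0.0915] rows>= 4 now [ 0.3594 -0.0031  0.155 ] F [-0.8  0.8 -0.2] w 1.001 t 7.95
shift [-0.3886  0.0692 -0.0052] turn [-0.004  -0.0005 -0.2923] rows>= 10 now [ 0.3594 -0.0031  0.155 ] F [-0.8  0.8 -0.2] w 1.001 t 7.95
```

```bash
python3 -m jog '[[-0.04,0.0,0,0,0,0],[-0.08,0,0,0,0,-0.03],[-0.12,0,0,0,0,-0.06],[-0.16,0.0,0,0,0,-0.09],[-0.2,0.01,0,0,0,-0.12],[-0.24,0.025,0,0,0,-0.16],[-0.28,0.04,0,0,0,-0.2],[-0.32,0.055,0,0,0,-0.24],[-0.36,0.067,0,0,0,-0.28],[-0.388,0.069,0,0,0,-0.292]]' 1;  python3 -m jog '[[0,0,0,0,0,0],[0,0,0,0,0,0],[0,0,0,0,0,0]]'; python3 snap.py wrist w7
```

```text
clock: 8.78
tool_pos: [0.4314, -0.3916, 0.1544]
orientation: [0.597, 0.802, 0.0, -0.0]
contact_force: [0.5, 0.1, 0.4]
width: 1.005
clock: 9.03
tool_pos: [0.4301, -0.3878, 0.1547]
orientation: [0.598, 0.801, 0.001, -0.002]
contact_force: [-0.3, -0.3, -0.1]
width: 1.002
[ 0.4303 -0.3875  0.1553]
```

View pics/w7.png

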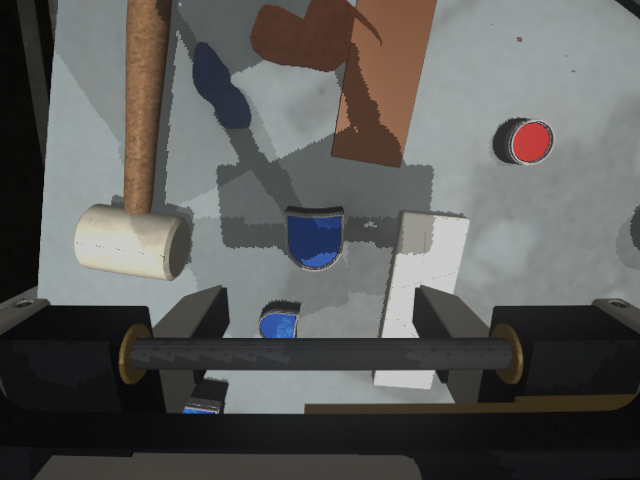

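```bash
python3 top.py w7 275 195 355 280 .020 .04;  python3 top.py w7 490 105 565 175 .020 .04; python3 - <<'E'
from h import *
i=np.load("pics/w7_i.npy",allow_pickle=True).item()
# straight sides of the heel die at top rim
P=onz(i,[(287,213),(289,247),(343,213),(342,247)],.03);print(P.round(4)); 
for a,b in((0,1),(2,3)): v=P[a]-P[b]; print(np.degrees(np.arctan2(-v[0],v[1])))
E
python3 go.py .427 -.392 .02 16.5
```

```text
3101 rect [ 426.7 -394.1] [49.1 50.5] 16.6 z [0.0244 0.026  0.0299]
circ 425.0 -389.0 30.9
1889 rect [ 566.1 -267.8] [35.  34.9] 65.4 z [0.0226 0.0271 0.0302]
circ 565.6 -267.3 18.5
[[ 0.3988 -0.3765  0.03  ]
 [ 0.4079 -0.4042  0.03  ]
 [ 0.4425 -0.3635  0.03  ]
 [ 0.4505 -0.3915  0.03  ]]
18.233919580755522
15.933659408452774
shift [-0.0037 -0.0044  0.1353] turn [-0.0008 -0.0026  0.0014] rows>= 4 now [ 0.4303 -0.3875  0.1553] F [-0.4  0.4 -0.2] w 1.0 t 9.08
```

```bash
python3 -m jog '[[-0.002,-0.002,0.03,0,0,0],[-0.0045,-0.0045,0.06,0,0,0],[-0.0045,-0.0045,0.1,0,0,0],[-0.0045,-0.0045,0.12,0,0,0],[-0.0045,-0.0045,0.13,0,0,0],[-0.0045,-0.0045,0.13,0,0,0]]' 0.85;  python3 go.py .4267 -.393 .006 16.6
```

```text
clock: 9.58
tool_pos: [0.427, -0.3924, 0.0243]
orientation: [0.598, 0.802, 0.001, -0.002]
contact_force: [-1.1, 0.8, 0.8]
width: 0.849
shift [-0.0005 -0.0004  0.0183] turn [-0.0016 -0.0042  0.0003] rows>= 1 now [ 0.427  -0.3924  0.0243] F [-1.1  0.8  0.8] w 0.849 t 9.58
```

```bash
python3 -m jog '[[-0.0005,-0.0004,0.01,0,0,0],[-0.0005,-0.0004,0.018,0,0,0],[-0.0005,-0.0004,0.018,0,0,0],[-0.0005,-0.0004,0.018,0,0,0]]';python3 -m jog '[[0,0,0,0,0,0],[0,0,0,0,0,0],[0,0,0,0,0,0],[0,0,0,0,0,0],[0,0,0,0,0,0],[0,0,0,0,0,0],[0,0,0,0,0,0]]' 0 25;  python3 snap.py wrist w8;python3 go.py .4267 -.393 .006 16.6
```

```text
clock: 9.92
tool_pos: [0.4277, -0.3954, 0.0086]
orientation: [0.598, 0.802, -0.0, 0.0]
contact_force: [-0.3, 0.4, -0.1]
width: 0.848
clock: 10.5
tool_pos: [0.4275, -0.3954, 0.0084]
orientation: [0.598, 0.802, -0.0, 0.0]
contact_force: [-1.5, -0.1, 2.4]
width: 0.547
[ 0.4275 -0.3954  0.0084]
shift [ 0.0026 -0.0001  0.0024] turn [ 0.0001  0.0003 -0.0008] rows>= 1 now [ 0.4275 -0.3954  0.0084] F [-1.5 -0.4  2.8] w 0.544 t 10.55
```

View pics/w8.png

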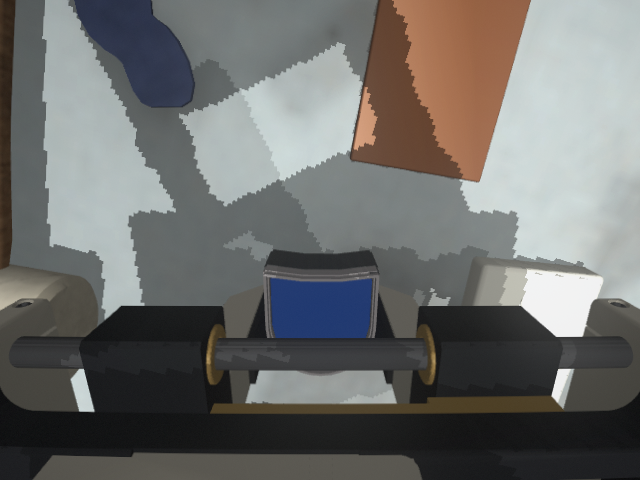

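```bash
python3 -m jog '[[0,0,0,0,0,0],[0,0,0,0,0,0],[0,0,-0.03,0,0,0],[0,0,-0.07,0,0,0],[0,0,-0.11,0,0,0],[0,0,-0.135,0,0,0],[0,0,-0.135,0,0,0]]';python3 go.py .362 -.16 .145 5;python3 go.py .362 -.03 .145 0
```

```text
clock: 11.13
tool_pos: [0.4297, -0.3974, 0.149]
orientation: [0.598, 0.802, -0.001, 0.005]
contact_force: [0.5, -0.5, -2.8]
width: 0.544
shift [0.2469 0.0028 0.0016] turn [0.0054 0.0089 0.2018] rows>= 6 now [ 0.4297 -0.3974  0.149 ] F [ 0.5 -0.5 -2.8] w 0.544 t 11.13
shift [0.3715 0.0399 0.0006] turn [0.0058 0.0087 0.2891] rows>= 9 now [ 0.4297 -0.3974  0.149 ] F [ 0.5 -0.5 -2.8] w 0.544 t 11.13
```

```bash
python3 -m jog '[[0.03,0,0,0,0,0.02],[0.07,0,0,0,0,0.06],[0.11,0,0,0,0,0.1],[0.15,0,0,0,0,0.14],[0.19,0,0,0,0,0.17],[0.225,0.003,0,0,0,0.2],[0.26,0.008,0,0,0,0.22],[0.295,0.018,0,0,0,0.24],[0.335,0.03,0,0,0,0.27],[0.37,0.04,0,0,0,0.29]]';python3 go.py .528 .2674 .11 -3.6
```

```text
clock: 11.97
tool_pos: [0.3592, -0.027, 0.1424]
orientation: [0.708, 0.706, -0.0, -0.001]
contact_force: [1.8, -0.0, -2.2]
width: 0.542
shift [0.295  0.1678 0.0324] turn [-0.0014 -0.001   0.0593] rows>= 9 now [ 0.3592 -0.027   0.1424] F [ 1.8 -0.  -2.2] w 0.542 t 11.97
```

```bash
python3 -m jog '[[0.03,0.018,0,0,0,0.0],[0.065,0.037,0,0,0,0.01],[0.1,0.057,0,0,0,0.02],[0.135,0.077,0,0,0,0.03],[0.17,0.097,0,0,0,0.04],[0.205,0.117,0.01,0,0,0.05],[0.24,0.137,0.02,0,0,0.06],[0.27,0.155,0.03,0,0,0.06],[0.294,0.167,0.032,0,0,0.06],[0.294,0.167,0.032,0,0,0.06]]';python3 -m jog '[[0,0,0,0,0,0],[0,0,0,0,0,0],[0,0,0,0,0,0]]';python3 go.py .528 .2674 .05 -3.6; python3 snap.py wrist w9
```

```text
clock: 12.8
tool_pos: [0.5283, 0.2687, 0.1083]
orientation: [0.727, 0.686, -0.0, -0.001]
contact_force: [-1.0, 0.3, -1.3]
width: 0.545
clock: 13.05
tool_pos: [0.527, 0.2636, 0.1108]
orientation: [0.729, 0.685, -0.001, -0.0]
contact_force: [-0.3, -0.2, -2.3]
width: 0.544
shift [0.0039 0.0008 0.0608] turn [-0.0013  0.0006  0.001 ] rows>= 2 now [0.527  0.2636 0.1108] F [-0.3 -0.2 -2.3] w 0.544 t 13.05
[0.5273 0.2635 0.1112]
```

View pics/w9.png

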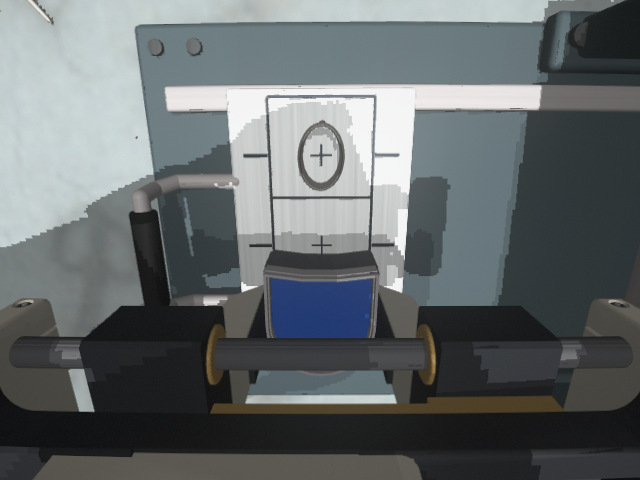

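```bash
python3 - <<'E'
from h import *
i=np.load("pics/w9_i.npy",allow_pickle=True).item()
print(onz(i,[(321,154),(321.5,244)],.03).round(4))
E
python3 top.py w9 290 110 355 200 .05 .075
python3 -m jog '[[0.004,0.001,0.02,0,0,0],[0.004,0.001,0.04,0,0,0],[0.004,0.001,0.058,0,0,0],[0.004,0.001,0.06,0,0,0],[0.004,0.001,0.06,0,0,0]]'; python3 go.py .528 .2674 .0386 -3.6
```

```text
[[0.5319 0.332  0.03  ]
 [0.5285 0.2703 0.03  ]]
620 rect [531.9 331.8] [40.2 27.4] 85.3 z [0.0517 0.0567 0.0605]
circ 532.2 331.8 20.1
clock: 13.52
tool_pos: [0.5283, 0.2676, 0.0507]
orientation: [0.729, 0.685, -0.001, -0.0]
contact_force: [0.5, -1.0, -1.2]
width: 0.541
shift [-0.0002 -0.0003  0.0121] turn [-0.0021  0.0008  0.0008] rows>= 1 now [0.5283 0.2676 0.0507] F [ 0.5 -1.  -1.2] w 0.541 t 13.52
```

```bash
python3 -m jog '[[0,0,0.006,0,0,0],[0,0,0.01,0,0,0],[0,0,0.0125,0,0,0],[0,0,0.0125,0,0,0],[0,0,0.0125,0,0,0]]'; python3 go.py .528 .2674 .0386 -3.6
```

```text
clock: 13.93
tool_pos: [0.5291, 0.2686, 0.039]
orientation: [0.728, 0.685, 0.0, 0.0]
contact_force: [0.5, 0.8, -2.4]
width: 0.546
shift [-0.0013 -0.001   0.0004] turn [ 0.0004 -0.0002  0.0019] rows>= 1 now [0.5291 0.2686 0.039 ] F [ 0.5  0.8 -2.4] w 0.546 t 13.93
```

```bash
python3 -m jog '[[-0.001,-0.001,0.001,0,0,0],[-0.001,-0.001,0.001,0,0,0],[-0.001,-0.001,0.001,0,0,0]]'; python3 -m jog '[[0,0,0,0,0,0],[0,0,0,0,0,0],[0,0,0,0,0,0],[0,0,0,0,0,0],[0,0,-0.02,0,0,0],[0,0,-0.05,0,0,0],[0,0,-0.09,0,0,0],[0,0,-0.13,0,0,0],[0,0,-0.13,0,0,0]]' 0.85; python3 snap.py wrist w10; python3 go.py .362 0.0 .165 0
```

```text
clock: 14.18
tool_pos: [0.5285, 0.268, 0.0385]
orientation: [0.728, 0.685, 0.001, 0.0]
contact_force: [0.5, 1.6, 1.1]
width: 0.544
clock: 14.93
tool_pos: [0.5316, 0.269, 0.1762]
orientation: [0.728, 0.685, 0.007, 0.003]
contact_force: [1.5, 1.2, 0.5]
width: 0.851
[0.5303 0.2685 0.1725]
shift [-0.2782 -0.1517  0.0051] turn [ 0.0089 -0.0035 -0.0609] rows>= 8 now [0.5303 0.2685 0.1725] F [ 0.9 -0.4 -0.5] w 0.851 t 14.98
```

View pics/w10.png

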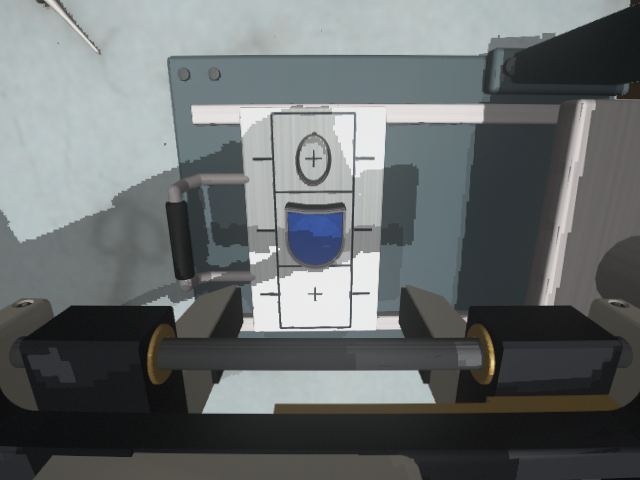

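```bash
python3 top.py w10 275 195 355 275 .05 .075; python3 -m jog '[[-0.03,-0.017,0,0,0,0],[-0.065,-0.036,0,0,0,0],[-0.1,-0.055,0,0,0,0],[-0.135,-0.074,0,0,0,0],[-0.17,-0.093,0,0,0,-0.01],[-0.205,-0.112,0,0,0,-0.02],[-0.24,-0.13,0,0,0,-0.04],[-0.27,-0.149,0,0,0,-0.06],[-0.31,-0.151,0.0,0,0,-0.06],[-0.35,-0.149,0,0,0,-0.06]]'; python3 go.py .362 -.2 .165 10;python3 go.py .43 -.267 .165 32;
```

```text
3324 rect [529.  269.7] [50.8 49.5] 86.0 z [0.0544 0.056  0.0599]
circ 529.5 275.0 31.0
clock: 15.82
tool_pos: [0.3554, -0.0733, 0.1671]
orientation: [0.707, 0.707, -0.0, -0.001]
contact_force: [1.2, -0.0, -1.0]
width: 0.851
shift [-0.1268  0.0065  0.002 ] turn [-0.0016 -0.001  -0.1742] rows>= 4 now [ 0.3554 -0.0733  0.1671] F [ 1.2 -0.  -1. ] w 0.851 t 15.82
shift [-0.1938  0.0745  0.0018] turn [-0.0014 -0.0013 -0.5582] rows>= 5 now [ 0.3554 -0.0733  0.1671] F [ 1.2 -0.  -1. ] w 0.851 t 15.82
```

```bash
python3 -m jog '[[-0.04,0.0,0,0,0,-0.03],[-0.08,0.0,0,0,0,-0.1],[-0.12,0.01,0,0,0,-0.2],[-0.16,0.03,0,0,0,-0.3],[-0.185,0.055,0,0,0,-0.42],[-0.194,0.075,0,0,0,-0.53],[-0.194,0.075,0,0,0,-0.558],[-0.194,0.075,0,0,0,-0.558]]'; python3 go.py .565 -.267 .13 32
```

```text
clock: 16.48
tool_pos: [0.4326, -0.2671, 0.166]
orientation: [0.485, 0.874, 0.0, -0.001]
contact_force: [0.2, 0.4, 0.3]
width: 0.85
shift [-0.0701  0.1124  0.0358] turn [-0.0008 -0.0026 -0.001 ] rows>= 4 now [ 0.4326 -0.2671  0.166 ] F [0.2 0.4 0.3] w 0.85 t 16.48
```

```bash
python3 -m jog '[[-0.015,0.025,0.008,0,0,0],[-0.033,0.053,0.015,0,0,0],[-0.05,0.08,0.025,0,0,0],[-0.063,0.1,0.035,0,0,0],[-0.07,0.112,0.036,0,0,0],[-0.07,0.112,0.036,0,0,0],[-0.07,0.112,0.036,0,0,0],[-0.07,0.112,0.036,0,0,0]]'; python3 snap.py wrist w11; python3 top.py w11 270 200 370 300 .02 .04;
```

```text
clock: 17.15
tool_pos: [0.5635, -0.2666, 0.1315]
orientation: [0.486, 0.874, -0.0, -0.001]
contact_force: [-0.2, -0.7, 0.1]
width: 0.845
[ 0.5636 -0.2668  0.1319]
1658 rect [ 566.3 -266.8] [34.6 34.7] 74.6 z [0.0239 0.0269 0.03  ]
circ 566.5 -266.3 18.4
```

View pics/w11.png

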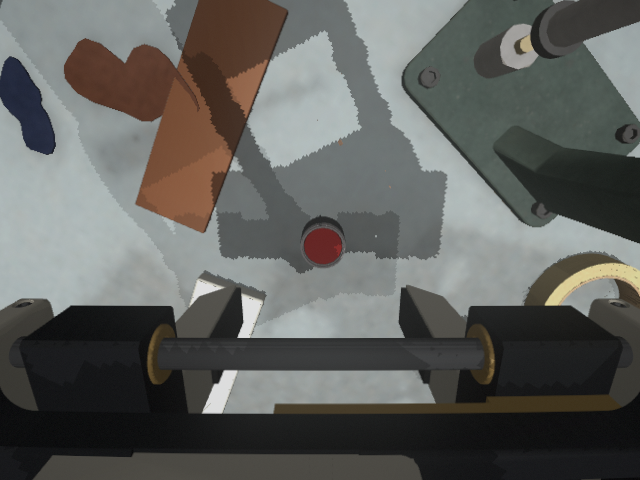

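```bash
python3 go.py .5663 -.2667 .02 32; python3 -m jog '[[-0.001,0.001,0.03,0,0,0],[-0.001,0.002,0.06,0,0,0],[-0.001,0.002,0.09,0,0,0],[-0.001,0.002,0.11,0,0,0],[-0.001,0.002,0.11,0,0,0],[-0.001,0.002,0.11,0,0,0]]' 0.6;  python3 go.py .5663 -.2667 .006 32
```

```text
shift [-0.0014  0.0024  0.1119] turn [-0.0004 -0.0006 -0.0023] rows>= 3 now [ 0.5636 -0.2668  0.1319] F [ 0.1 -0.8  0.2] w 0.851 t 17.2
clock: 17.7
tool_pos: [0.566, -0.2667, 0.0217]
orientation: [0.486, 0.874, 0.0, -0.001]
contact_force: [0.5, -0.6, 1.4]
width: 0.599
shift [-0.0002  0.0003  0.0157] turn [-0.0007 -0.0015 -0.0024] rows>= 1 now [ 0.566  -0.2667  0.0217] F [ 0.5 -0.6  1.4] w 0.599 t 17.7
```

```bash
python3 -m jog '[[0,0,0.008,0,0,0],[0,0,0.015,0,0,0],[0,0,0.015,0,0,0],[0,0,0.015,0,0,0]]'; python3 -m jog '[[0,0,0,0,0,0],[0,0,0,0,0,0],[0,0,0,0,0,0],[0,0,0,0,0,0],[0,0,0,0,0,0],[0,0,0,0,0,0],[0,0,0,0,0,0]]' 0 20; python3 go.py .5663 -.2667 .006 32
```

```text
clock: 18.03
tool_pos: [0.567, -0.2668, 0.0071]
orientation: [0.485, 0.874, 0.0, 0.0]
contact_force: [-0.4, -0.1, -0.2]
width: 0.604
clock: 18.62
tool_pos: [0.5671, -0.2668, 0.007]
orientation: [0.485, 0.874, 0.0, 0.0]
contact_force: [-0.2, 0.1, 3.4]
width: 0.387
shift [ 0.0005 -0.0006  0.001 ] turn [ 0.0002  0.0004 -0.0015] rows>= 1 now [ 0.5671 -0.2668  0.007 ] F [-0.2  0.1  3.4] w 0.387 t 18.62
```

```bash
python3 -m jog '[[0,0,0,0,0,0],[0,0,0,0,0,0],[0,0,-0.03,0,0,0],[0,0,-0.07,0,0,0],[0,0,-0.11,0,0,0],[0,0,-0.13,0,0,0],[0.02,-0.035,-0.13,0,0,0],[0.04,-0.07,-0.13,0,0,0],[0.06,-0.1,-0.13,0,0,0],[0.073,-0.116,-0.13,0,0,0]]'; python3 go.py .362 -.17 .14 10;python3 go.py .362 0.0 .14 0;
```

```text
clock: 19.45
tool_pos: [0.4263, -0.2653, 0.1361]
orientation: [0.486, 0.874, 0.0, -0.001]
contact_force: [-0.1, -1.2, -1.7]
width: 0.382
shift [ 0.1149 -0.0043 -0.0036] turn [-0.0018 -0.0023  0.3818] rows>= 4 now [ 0.4263 -0.2653  0.1361] F [-0.1 -1.2 -1.7] w 0.382 t 19.45
shift [ 0.2592  0.0855 -0.0033] turn [-0.002  -0.0022  0.5564] rows>= 7 now [ 0.4263 -0.2653  0.1361] F [-0.1 -1.2 -1.7] w 0.382 t 19.45
```

```bash
python3 -m jog '[[0.03,-0.003,0,0,0,0.07],[0.06,-0.006,0,0,0,0.17],[0.09,-0.005,0,0,0,0.27],[0.118,-0.002,0,0,0,0.38],[0.15,0.018,0,0,0,0.44],[0.185,0.04,0,0,0,0.5],[0.22,0.062,0,0,0,0.53],[0.26,0.086,0,0,0,0.556],[0.26,0.086,0,0,0,0.556]]'; python3 go.py .524 .2076 .11 -3.6
```

```text
clock: 20.2
tool_pos: [0.3639, 0.0055, 0.1365]
orientation: [0.705, 0.709, 0.0, -0.001]
contact_force: [-0.5, -0.4, -1.2]
width: 0.385
shift [0.2013 0.1611 0.0267] turn [-0.0015 -0.0022  0.0676] rows>= 7 now [0.3639 0.0055 0.1365] F [-0.5 -0.4 -1.2] w 0.385 t 20.2
```

```bash
python3 -m jog '[[0.03,0.024,0,0,0,0.0],[0.06,0.048,0,0,0,0.02],[0.09,0.072,0,0,0,0.04],[0.12,0.096,0.01,0,0,0.06],[0.15,0.12,0.02,0,0,0.067],[0.18,0.144,0.026,0,0,0.067],[0.201,0.161,0.026,0,0,0.067],[0.201,0.161,0.026,0,0,0.067],[0.201,0.161,0.026,0,0,0.067],[0.201,0.161,0.026,0,0,0.067]]'; python3 go.py .524 .2076 .05 -3.6; python3 snap.py wrist w12
```

```text
clock: 21.03
tool_pos: [0.5254, 0.2007, 0.1101]
orientation: [0.73, 0.684, -0.001, -0.0]
contact_force: [-1.0, -0.8, -1.3]
width: 0.383
shift [ 0.0069 -0.0018  0.0601] turn [-0.0017  0.0007 -0.0028] rows>= 2 now [0.5254 0.2007 0.1101] F [-1.  -0.8 -1.3] w 0.383 t 21.03
[0.5254 0.2003 0.1104]
```

View pics/w12.png

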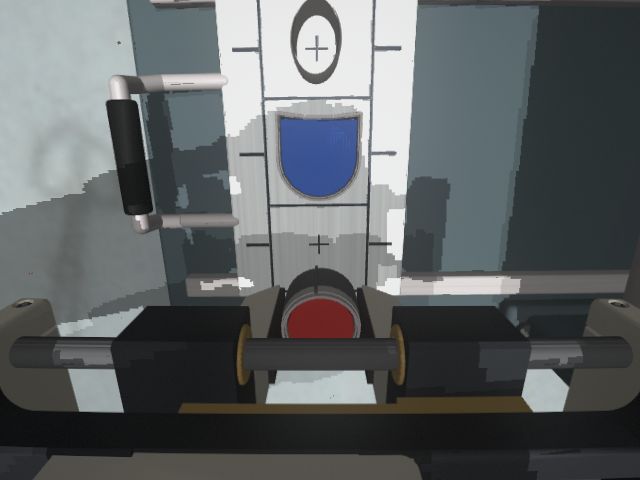

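```bash
python3 -m jog '[[0.007,-0.002,0.01,0,0,0],[0.007,-0.002,0.03,0,0,0],[0.007,-0.002,0.05,0,0,0],[0.007,-0.002,0.06,0,0,0],[0.007,-0.002,0.06,0,0,0],[0.007,-0.002,0.06,0,0,0]]'; python3 go.py .524 .2076 .0372 -3.6
```

```text
clock: 21.58
tool_pos: [0.5244, 0.2081, 0.0506]
orientation: [0.73, 0.683, -0.0, -0.0]
contact_force: [0.2, 0.2, -0.7]
width: 0.384
shift [-0.0005 -0.0004  0.0134] turn [-0.0009  0.0002 -0.0037] rows>= 1 now [0.5244 0.2081 0.0506] F [ 0.2  0.2 -0.7] w 0.384 t 21.58
```

```bash
python3 -m jog '[[0,0,0.006,0,0,0],[0,0,0.01,0,0,0],[0,0,0.0135,0,0,0],[0,0,0.0135,0,0,0],[0,0,0.0135,0,0,0],[0,0,0.0135,0,0,0]]'; python3 go.py .524 .2076 .0372 -3.6
```

```text
clock: 22.08
tool_pos: [0.5248, 0.2084, 0.0374]
orientation: [0.73, 0.683, 0.0, 0.0]
contact_force: [-0.1, 0.1, -1.1]
width: 0.383
shift [-0.0008 -0.0007  0.0002] turn [ 0.0002 -0.0001 -0.0031] rows>= 1 now [0.5248 0.2084 0.0374] F [-0.1  0.1 -1.1] w 0.383 t 22.08
```

```bash
python3 -m jog '[[0,0,0.0007,0,0,0],[0,0,0.0007,0,0,0]]'; python3 -m jog '[[0,0,0,0,0,0],[0,0,0,0,0,0],[0,0,0,0,0,0],[0,0,0,0,0,0],[0,0,-0.02,0,0,0],[0,0,-0.05,0,0,0],[0,0,-0.09,0,0,0],[0,0,-0.13,0,0,0],[0,0,-0.13,0,0,0],[0,0,-0.13,0,0,0]]' 0.65; python3 snap.py wrist w13; python3 go.py .362 0.0 .165 0; python3 top.py w13 200 150 430 300 .05 .075
```

```text
clock: 22.25
tool_pos: [0.5249, 0.2084, 0.037]
orientation: [0.73, 0.683, 0.0, 0.0]
contact_force: [-0.7, -0.6, 3.9]
width: 0.384
clock: 23.08
tool_pos: [0.5261, 0.2087, 0.1691]
orientation: [0.73, 0.683, 0.003, 0.001]
contact_force: [-0.3, 0.0, 0.2]
width: 0.645
[0.5249 0.2084 0.1671]
shift [-0.2187 -0.1488  0.0017] turn [ 0.0015 -0.0005 -0.066 ] rows>= 7 now [0.5249 0.2084 0.1671] F [ 0.4  0.5 -0.7] w 0.651 t 23.13
4253 rect [525.9 235.4] [88.4 48.9] 84.7 z [0.0545 0.0563 0.0598]
circ 527.3 238.3 47.2
```

View pics/w13.png

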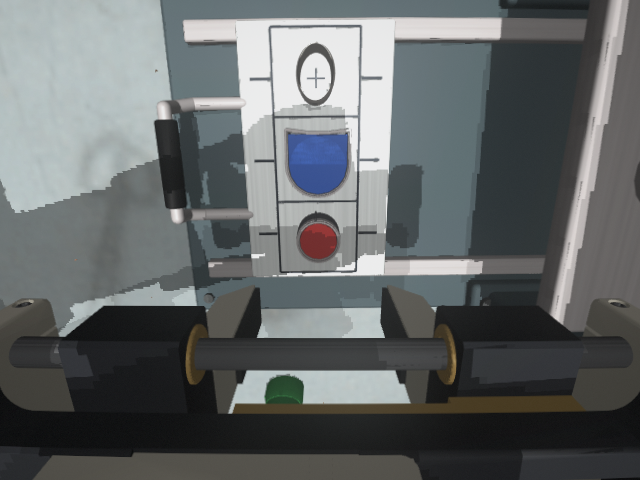

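```bash
python3 top.py w13 290 205 345 275 .05 .075; python3 -m jog '[[-0.03,-0.02,0,0,0,0],[-0.06,-0.043,0,0,0,0],[-0.09,-0.065,0,0,0,0],[-0.12,-0.087,0,0,0,-0.01],[-0.15,-0.11,0,0,0,-0.02],[-0.18,-0.13,0,0,0,-0.03],[-0.21,-0.15,0,0,0,-0.06],[-0.25,-0.152,0,0,0,-0.066],[-0.29,-0.152,0.0,0,0,-0.066],[-0.32,-0.15,0,0,0,-0.066]]' 1; python3 go.py .4375 -.23 .15 7.1
```

```text
1585 rect [525.2 209. ] [34.9 34.8] 41.5 z [0.0541 0.0569 0.06  ]
circ 525.3 209.4 18.4
clock: 23.97
tool_pos: [0.3522, -0.1028, 0.1654]
orientation: [0.707, 0.707, -0.0, -0.001]
contact_force: [0.6, 0.2, 0.4]
width: 1.002
shift [-0.1272  0.0854  0.0151] turn [-0.0022 -0.001  -0.1244] rows>= 4 now [ 0.3522 -0.1028  0.1654] F [0.6 0.2 0.4] w 1.002 t 23.97
```

```bash
python3 -m jog '[[-0.03,0.01,0,0,0,-0.03],[-0.06,0.025,0,0,0,-0.06],[-0.09,0.05,0.005,0,0,-0.09],[-0.115,0.075,0.01,0,0,-0.12],[-0.127,0.085,0.015,0,0,-0.124],[-0.127,0.085,0.015,0,0,-0.124],[-0.127,0.085,0.015,0,0,-0.124],[-0.127,0.085,0.015,0,0,-0.124]]'; python3 snap.py wrist w14
```

```text
clock: 24.63
tool_pos: [0.4377, -0.2268, 0.1504]
orientation: [0.662, 0.75, -0.0, -0.002]
contact_force: [-0.4, 0.2, 0.2]
width: 1.002
[ 0.4379 -0.2268  0.151 ]
```

View pics/w14.png

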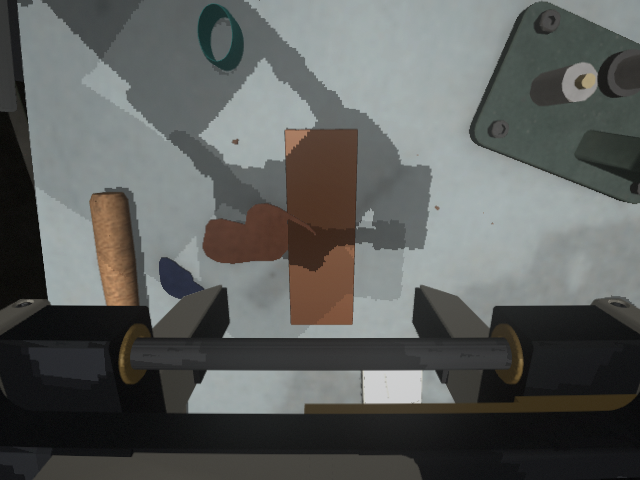

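```bash
python3 - <<'E'
from h import *
i=np.load("pics/w14_i.npy",allow_pickle=True).item(); d=np.load("pics/w14_d.npy"); c=cloud(i,d); img=cv2.imread("pics/w14.png")
for n,(u0,v0,u1,v1) in dict(scrap=(215,225,280,255),scrapL=(255,210,285,250),board=(300,150,345,200),board2=(300,270,345,315),bench=(240,280,280,310),bench2=(380,270,420,300),navy=(165,265,185,285)).items():
    z=c[v0:v1,u0:u1,2]; print(n,np.percentile(z,[5,50,95]).round(4))
m=np.zeros(d.shape,bool); m[120:330,270:370]=1
P=onz(i,[(285.5,128.5),(357.5,128.5),(353,324.5),(291,324.5)],.006); print(P.round(4),P.mean(0).round(4))
for a,b in((0,3),(1,2)): v=P[a]-P[b]; print(np.degrees(np.arctan2(-v[0],v[1])),np.linalg.norm(v))
print(c[135:320:20,310].round(4)[:,2])
print(onz(i,[(290,204),(290,262)],.003).round(4))
cv2.imwrite("pics/z14.png",cv2.resize(img[120:340,190:370],None,fx=3,fy=3,interpolation=cv2.INTER_NEAREST)[:600])
E
```

```text
scrap [0.0008 0.0022 0.0042]
scrapL [0.0007 0.0022 0.0054]
board [0.0047 0.0059 0.0071]
board2 [0.0048 0.0058 0.007 ]
bench [-0.0013 -0.0002  0.0009]
bench2 [-1.30e-03 -1.00e-04  1.51e-01]
navy [0.0027 0.0046 0.0068]
[[ 0.3989 -0.1452  0.006 ]
 [ 0.4572 -0.138   0.006 ]
 [ 0.4806 -0.3163  0.006 ]
 [ 0.4212 -0.3237  0.006 ]] [ 0.4395 -0.2308  0.006 ]
7.117688875251536 0.1798931774742284
7.472440102158416 0.17982448646919938
[0.0062 0.0054 0.0051 0.0059 0.0062 0.0055 0.0062 0.0066 0.0063 0.0056]
[[ 0.4086 -0.2074  0.003 ]
 [ 0.4139 -0.2611  0.003 ]]
```

View pics/z14.png

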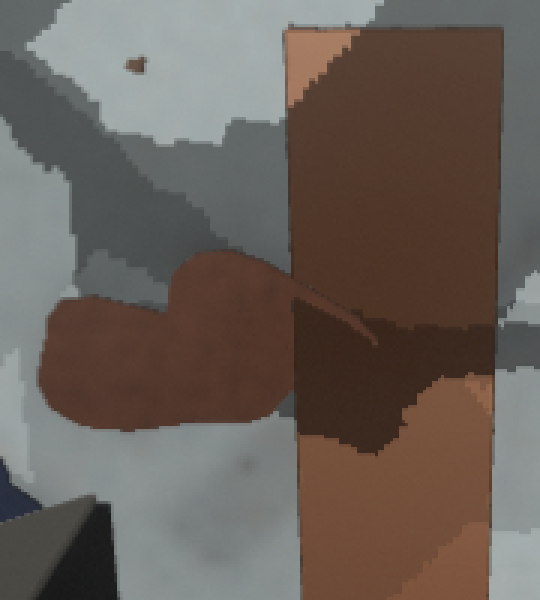

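The scrap lies about 2 mm high against the board's near edge, from y -0.26 to -0.207. I'll grip the board 38 mm towards +y of its centre, clear of the scrap.

```bash
python3 go.py .4345 -.193 .025 7.2
```

```text
shift [0.0337 0.001  0.126 ] turn [-0.0015 -0.0017 -0.0013] rows>= 4 now [ 0.4379 -0.2268  0.151 ] F [-0.1  0.3  0.7] w 1.002 t 24.68
```

```bash
python3 -m jog '[[0.018,0,0.02,0,0,0],[0.033,0,0.05,0,0,0],[0.033,0,0.08,0,0,0],[0.033,0.001,0.11,0,0,0],[0.033,0.001,0.125,0,0,0],[0.033,0.001,0.125,0,0,0],[0.033,0.001,0.125,0,0,0]]'; python3 go.py .4345 -.193 .0025 7.2
```

```text
clock: 25.27
tool_pos: [0.4353, -0.1943, 0.0267]
orientation: [0.662, 0.75, -0.0, -0.001]
contact_force: [0.8, -0.1, 0.1]
width: 1.003
shift [ 0.0014 -0.0006  0.0242] turn [-0.001 -0.001 -0.001] rows>= 1 now [ 0.4353 -0.1943  0.0267] F [ 0.8 -0.1  0.1] w 1.003 t 25.27
```

```bash
python3 -m jog '[[0.001,-0.0006,0.01,0,0,0],[0.001,-0.0006,0.018,0,0,0],[0.001,-0.0006,0.023,0,0,0],[0.001,-0.0006,0.023,0,0,0],[0.001,-0.0006,0.023,0,0,0]]'; python3 go.py .4345 -.193 .0025 7.2
```

```text
clock: 25.68
tool_pos: [0.4353, -0.1943, 0.0039]
orientation: [0.662, 0.75, 0.0, 0.0]
contact_force: [-0.9, 0.1, -0.5]
width: 0.999
shift [ 0.0014 -0.0006  0.0014] turn [ 0.0004  0.0002 -0.0016] rows>= 1 now [ 0.4353 -0.1943  0.0039] F [-0.9  0.1 -0.5] w 0.999 t 25.68
```

```bash
python3 -m jog '[[0,0,0.002,0,0,0],[0,0,0.002,0,0,0],[0,0,0.002,0,0,0]]';python3 -m jog '[[0,0,0,0,0,0],[0,0,0,0,0,0],[0,0,0,0,0,0],[0,0,0,0,0,0],[0,0,0,0,0,0],[0,0,0,0,0,0],[0,0,0,0,0,0],[0,0,0,0,0,0]]' 0.5 35; python3 go.py .4345 -.193 .0025 7.2
```

```text
clock: 25.93
tool_pos: [0.4353, -0.1943, 0.0017]
orientation: [0.662, 0.75, 0.0, 0.0]
contact_force: [-0.2, 0.3, 0.1]
width: 1.002
clock: 26.6
tool_pos: [0.4351, -0.1942, 0.0015]
orientation: [0.662, 0.75, 0.0, -0.0]
contact_force: [-0.1, -0.4, 1.0]
width: 0.644
shift [ 0.0013 -0.0005 -0.001 ] turn [ 0.     -0.0001 -0.0016] rows>= 1 now [ 0.4351 -0.1942  0.0015] F [-0.1 -0.4  1. ] w 0.644 t 26.6
```

```bash
python3 -m jog '[[0,0,0,0,0,0],[0,0,-0.01,0,0,0],[0,0,-0.025,0,0,0],[0,0,-0.05,0,0,0],[0,0,-0.08,0,0,0],[0,0,-0.11,0,0,0],[0,0,-0.14,0,0,0],[0,0,-0.14,0,0,0],[0,0,-0.14,0,0,0]]'; python3 snap.py wrist w15;python3 go.py .4345 -.193 .142 7.2
```

```text
clock: 27.35
tool_pos: [0.4359, -0.1947, 0.1435]
orientation: [0.662, 0.75, 0.0, 0.002]
contact_force: [-0.1, 0.1, -0.6]
width: 0.646
[ 0.435  -0.1941  0.142 ]
shift [ 0.0012 -0.0004 -0.    ] turn [ 0.0008  0.0005 -0.0016] rows>= 1 now [ 0.435  -0.1941  0.142 ] F [ 0.6 -0.  -1.4] w 0.645 t 27.4
```

View pics/w15.png

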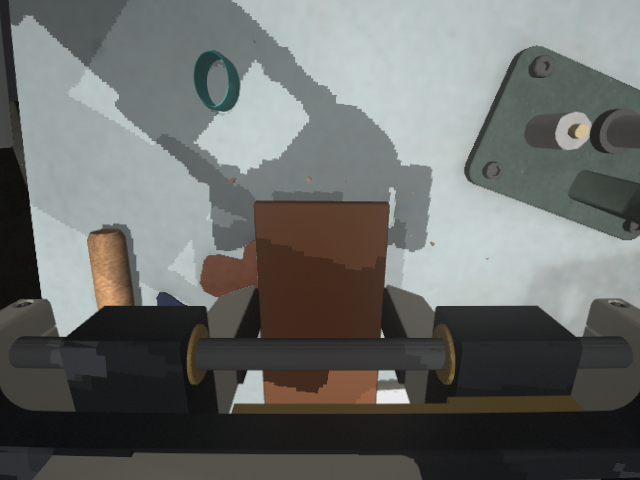

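The board is lifted and looks level, with its near edge at row 202, and the scrap stayed on the bench. Next I'll measure where the board sits in the grip.

```bash
cat > held.py <<'E'
import sys; from h import *
from scipy.spatial.transform import Rotation as R
n=sys.argv[1]; u0,v0,u1,v1=map(int,sys.argv[2:6])
i=np.load(f"pics/{n}_i.npy",allow_pickle=True).item(); d=np.load(f"pics/{n}_d.npy"); c=cloud(i,d)
s=arm.state(); r=R.from_quat(s['orientation'])
P=c[v0:v1,u0:u1].reshape(-1,3); L=r.inv().apply(P-s['tool_pos']); k=np.abs(L[:,2])<.03; L=L[k]; uvk=k.reshape(v1-v0,-1)
A=np.c_[L[:,:2],np.ones(len(L))]; co=np.linalg.lstsq(A,L[:,2],rcond=None)[0]
print("tool-frame x range",np.percentile(L[:,0],[0,1,99,100]).round(4),"y",np.percentile(L[:,1],[0,1,50,99,100]).round(4),"z plane slope x,y & z0",co.round(4))
T=L[L[:,0]>L[:,0].max()-.03]; 
e=[(lo,np.percentile(L[(L[:,1]>lo)&(L[:,1]<lo+.01),0],99.5).round(4)) for lo in(-.028,-.015,-.005,.005,.018)]; print("far edge x by y",e)
E
python3 held.py w15 240 195 400 280
```

```text
tool-frame x range [0.0148 0.0158 0.052  0.0523] y [-0.0286 -0.0277  0.0016  0.0307  0.0317] z plane slope x,y & z0 [ 0.0057 -0.0024 -0.0062]
far edge x by y [(-0.028, np.float64(0.0522)), (-0.015, np.float64(0.0521)), (-0.005, np.float64(0.052)), (0.005, np.float64(0.052)), (0.018, np.float64(0.0519))]
```

```bash
python3 go.py .362 -.13 .142 3; python3 go.py .362 0.0 .142 0
```

```text
shift [ 0.0727 -0.0645 -0.0001] turn [0.0009 0.0005 0.0717] rows>= 3 now [ 0.435  -0.1941  0.142 ] F [ 0.6 -0.  -1.4] w 0.645 t 27.4
shift [ 2.017e-01 -4.850e-02 -2.000e-04] turn [0.0009 0.0005 0.124 ] rows>= 5 now [ 0.435  -0.1941  0.142 ] F [ 0.6 -0.  -1.4] w 0.645 t 27.4
```

```bash
python3 -m jog '[[0.015,-0.022,0,0,0,0.02],[0.035,-0.046,0,0,0,0.04],[0.055,-0.062,0,0,0,0.06],[0.085,-0.064,0,0,0,0.08],[0.12,-0.06,0,0,0,0.1],[0.155,-0.055,0,0,0,0.12],[0.19,-0.05,0,0,0,0.124],[0.202,-0.048,0,0,0,0.124]]'; python3 go.py .5305 .308 .12 -3.6
```

```text
clock: 28.07
tool_pos: [0.3605, 0.0037, 0.1403]
orientation: [0.707, 0.708, -0.001, -0.002]
contact_force: [0.1, 0.2, -0.4]
width: 0.641
shift [0.3041 0.1705 0.0202] turn [-0.0039 -0.0018  0.0642] rows>= 9 now [0.3605 0.0037 0.1403] F [ 0.1  0.2 -0.4] w 0.641 t 28.07
```

```bash
python3 -m jog '[[0.025,0.014,0,0,0,0.0],[0.055,0.031,0,0,0,0.01],[0.09,0.05,0,0,0,0.02],[0.125,0.07,0,0,0,0.03],[0.16,0.09,0,0,0,0.04],[0.195,0.11,0.01,0,0,0.05],[0.23,0.13,0.02,0,0,0.06],[0.265,0.15,0.02,0,0,0.064],[0.292,0.164,0.02,0,0,0.064],[0.303,0.17,0.02,0,0,0.064]]';python3 -m jog '[[0,0,0,0,0,0],[0,0,0,0,0,0],[0,0,0,0,0,0],[0,0,0,0,0,0]]'; python3 go.py .5305 .308 .08 -3.6; python3 snap.py wrist w16
```

```text
clock: 28.9
tool_pos: [0.5327, 0.3065, 0.1189]
orientation: [0.729, 0.685, -0.001, -0.001]
contact_force: [-0.2, -1.0, -0.2]
width: 0.642
clock: 29.23
tool_pos: [0.5318, 0.3019, 0.1211]
orientation: [0.73, 0.684, -0.001, -0.0]
contact_force: [-0.3, 0.4, -1.1]
width: 0.642
shift [ 0.006  -0.0017  0.0411] turn [-0.0014  0.0009 -0.0022] rows>= 1 now [0.5318 0.3019 0.1211] F [-0.3  0.4 -1.1] w 0.642 t 29.23
[0.5321 0.302  0.1214]
```

View pics/w16.png

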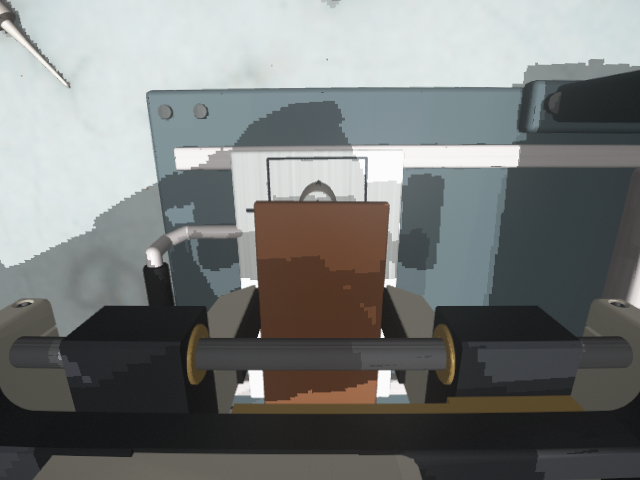

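```bash
python3 -m jog '[[0.006,-0.0015,0.01,0,0,0],[0.006,-0.0015,0.025,0,0,0],[0.006,-0.0015,0.04,0,0,0],[0.006,-0.0015,0.045,0,0,0],[0.006,-0.0015,0.045,0,0,0],[0.006,-0.0015,0.045,0,0,0]]'; python3 go.py .5305 .308 .062 -3.6
```

```text
clock: 29.78
tool_pos: [0.5314, 0.3093, 0.0766]
orientation: [0.729, 0.684, -0.0, -0.0]
contact_force: [0.6, -0.0, 0.1]
width: 0.643
shift [-0.0013 -0.0008  0.0146] turn [-0.0002 -0.     -0.0014] rows>= 1 now [0.5314 0.3093 0.0766] F [ 0.6 -0.   0.1] w 0.643 t 29.78
```

```bash
python3 -m jog '[[-0.001,-0.0008,0.006,0,0,0],[-0.001,-0.0008,0.01,0,0,0],[-0.001,-0.0008,0.0135,0,0,0],[-0.001,-0.0008,0.0135,0,0,0],[-0.001,-0.0008,0.0135,0,0,0]]'; python3 go.py .5305 .308 .0615 -3.6
```

```text
clock: 30.2
tool_pos: [0.5305, 0.3083, 0.0629]
orientation: [0.729, 0.684, -0.0, -0.0]
contact_force: [-0.3, -0.3, -1.1]
width: 0.647
shift [-0.0003  0.      0.0014] turn [-0.0002  0.     -0.0012] rows>= 1 now [0.5305 0.3083 0.0629] F [-0.3 -0.3 -1.1] w 0.647 t 30.2
```

```bash
python3 -m jog '[[0,0,0.0008,0,0,0],[0,0,0.0015,0,0,0],[0,0,0.0015,0,0,0],[0,0,0.0015,0,0,0]]'; python3 go.py .5305 .308 .0615 -3.6
```

```text
clock: 30.53
tool_pos: [0.5306, 0.3084, 0.0617]
orientation: [0.729, 0.684, 0.0, 0.0]
contact_force: [-0.1, -0.1, -0.0]
width: 0.645
shift [-0.0004 -0.0001  0.0002] turn [ 0.0003 -0.0002 -0.0011] rows>= 1 now [0.5306 0.3084 0.0617] F [-0.1 -0.1 -0. ] w 0.645 t 30.53
```

```bash
python3 -m jog '[[0,0,0.0004,0,0,0],[0,0,0.0004,0,0,0]]'; python3 -m jog '[[0,0,0,0,0,0],[0,0,0,0,0,0],[0,0,0,0,0,0],[0,0,0,0,0,0],[0,0,-0.01,0,0,0],[0,0,-0.03,0,0,0],[0,0,-0.06,0,0,0],[0,0,-0.09,0,0,0],[0,0,-0.11,0,0,0],[0,0,-0.11,0,0,0]]' 0.9; python3 go.py .523 .19 .19 -3.6
```

```text
clock: 30.7
tool_pos: [0.5307, 0.3085, 0.0615]
orientation: [0.729, 0.684, 0.0, 0.0]
contact_force: [-0.5, -1.1, 2.7]
width: 0.645
clock: 31.53
tool_pos: [0.5329, 0.3094, 0.1773]
orientation: [0.729, 0.684, 0.005, 0.002]
contact_force: [0.9, 0.5, 0.4]
width: 0.898
shift [-0.1198 -0.0021 -0.0133] turn [ 0.0089 -0.0046 -0.0011] rows>= 3 now [0.5329 0.3094 0.1773] F [0.9 0.5 0.4] w 0.898 t 31.53
```

Moving off to see the whole board.

```bash
python3 -m jog '[[-0.03,0,0,0,0,0],[-0.07,0,-0.01,0,0,0],[-0.1,-0.002,-0.015,0,0,0],[-0.118,-0.002,-0.015,0,0,0],[-0.118,-0.002,-0.015,0,0,0],[-0.118,-0.002,-0.015,0,0,0]]' 1; python3 snap.py wrist w17;python3 go.py .362 0.0 .165 0
```

```text
clock: 32.03
tool_pos: [0.521, 0.1901, 0.1863]
orientation: [0.73, 0.683, 0.0, -0.0]
contact_force: [0.7, 0.4, 0.1]
width: 1.0
[0.521  0.191  0.1862]
shift [-0.2009 -0.1463  0.0211] turn [ 0.     -0.0006 -0.0647] rows>= 6 now [0.521  0.191  0.1862] F [0.5 0.1 1.3] w 0.998 t 32.08
```

View pics/w17.png

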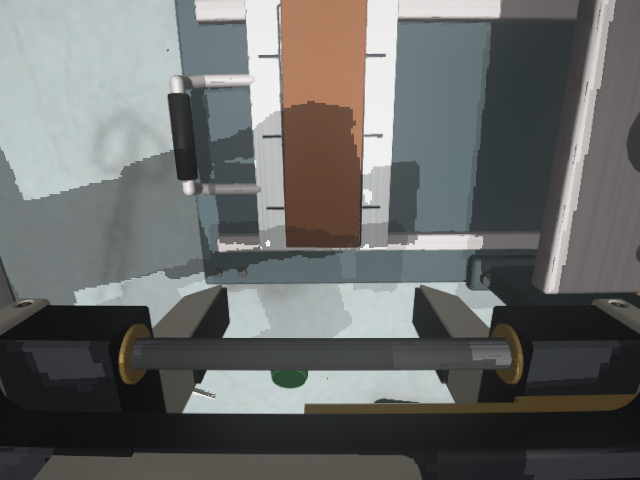

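```bash
python3 - <<'E'
from h import *
i=np.load("pics/w17_i.npy",allow_pickle=True).item(); d=np.load("pics/w17_d.npy"); c=cloud(i,d)
m=(c[...,2]>.056)&(c[...,2]<.075); m[:, :270]=0; m[:,375:]=0; m[260:]=0
P=c[m]; print(m.sum(), np.median(P[:,2]))
A=np.c_[P[:,:2],np.ones(len(P))]; print("slope",np.linalg.lstsq(A,P[:,2],rcond=None)[0].round(4))
r=cv2.minAreaRect((P[:,:2]*1000).astype(np.float32)); print(r)
a=np.radians(-3.6); ex=np.array([np.cos(a),np.sin(a)]); ey=np.array([-ex[1],ex[0]])
q=P[:,:2]-[.5283,.270]; x=q@ex; y=q@ey; print("x",np.percentile(x,[.5,99.5]).round(4),"ymin",y.min().round(4))
for lo in (-.08,-.04,0,.03):
    k=(y>lo)&(y<lo+.02); print(lo,np.percentile(x[k],[1,99]).round(4))
E
```

```text
19742 0.06593570340314509
slope [0.     0.0015 0.0655]
((528.2232666015625, 270.692626953125), (178.7220916748047, 60.78575897216797), 85.7457046508789)
x [-0.0296  0.03  ] ymin -0.089
-0.08 [-0.0297  0.0287]
-0.04 [-0.0296  0.0291]
0 [-0.0293  0.0295]
0.03 [-0.0291  0.0299]
```

The board lies flat at (0.528, 0.271), yaw -4.2°. Now the pad.

```bash
python3 -m jog '[[-0.03,-0.022,0,0,0,0],[-0.06,-0.044,0,0,0,0],[-0.09,-0.066,0,0,0,-0.01],[-0.12,-0.088,0.01,0,0,-0.02],[-0.15,-0.11,0.02,0,0,-0.03],[-0.18,-0.132,0.02,0,0,-0.05],[-0.21,-0.148,0.02,0,0,-0.06],[-0.25,-0.15,0.02,0,0,-0.065],[-0.29,-0.15,0.02,0,0,-0.065],[-0.33,-0.15,0.02,0,0,-0.065]]'; python3 go.py .362 -.2 .165 5;python3 go.py .535 -.431 .165 11
```

```text
clock: 32.92
tool_pos: [0.3503, -0.1298, 0.1664]
orientation: [0.706, 0.708, 0.0, 0.0]
contact_force: [0.5, 0.9, -1.3]
width: 0.997
shift [-0.0702  0.0114  0.0014] turn [ 0.0011  0.0001 -0.084 ] rows>= 2 now [ 0.3503 -0.1298  0.1664] F [ 0.5  0.9 -1.3] w 0.997 t 32.92
shift [-0.3018  0.1837  0.0016] turn [ 0.0011  0.0002 -0.1887] rows>= 9 now [ 0.3503 -0.1298  0.1664] F [ 0.5  0.9 -1.3] w 0.997 t 32.92
```

```bash
python3 -m jog '[[-0.035,0.003,0,0,0,-0.02],[-0.07,0.012,0,0,0,-0.05],[-0.1,0.03,0,0,0,-0.07],[-0.13,0.05,0,0,0,-0.09],[-0.16,0.072,0,0,0,-0.11],[-0.19,0.095,0,0,0,-0.13],[-0.22,0.12,0,0,0,-0.15],[-0.25,0.145,0,0,0,-0.17],[-0.28,0.168,0,0,0,-0.185],[-0.301,0.183,0,0,0,-0.189]]';python3 -m jog '[[0,0,0,0,0,0],[0,0,0,0,0,0],[0,0,0,0,0,0]]'; python3 snap.py wrist w18;python3 go.py .535 -.431 .165 11
```

```text
clock: 33.75
tool_pos: [0.5364, -0.4308, 0.1649]
orientation: [0.636, 0.772, 0.0, 0.0]
contact_force: [0.6, 0.2, 0.4]
width: 1.0
clock: 34.0
tool_pos: [0.5339, -0.4283, 0.1651]
orientation: [0.636, 0.771, 0.0, -0.001]
contact_force: [-0.8, 0.5, -0.1]
width: 1.0
[ 0.5337 -0.4283  0.1658]
shift [-0.0029  0.0007  0.0008] turn [-0.0005 -0.0013 -0.0008] rows>= 1 now [ 0.5337 -0.4283  0.1658] F [-0.1  0.1  0.2] w 0.999 t 34.05
```

View pics/w18.png

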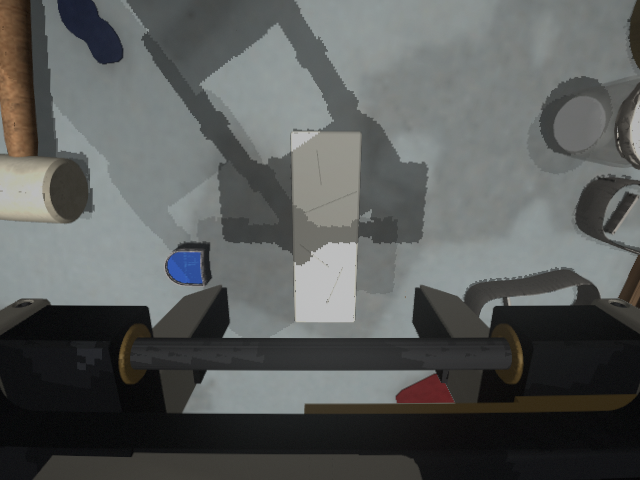

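```bash
python3 - <<'E'
from h import *
i=np.load("pics/w18_i.npy",allow_pickle=True).item(); d=np.load("pics/w18_d.npy"); c=cloud(i,d)
m=(c[...,2]>.009)&(c[...,2]<.022); m[:, :285]=0; m[:,370:]=0; m[335:]=0; m[:110]=0
P=c[m]; r=cv2.minAreaRect((P[:,:2]*1000).astype(np.float32)); print(m.sum(),r,np.median(P[:,2]))
P=onz(i,[(291.5,131),(360.5,132),(354.5,322.5),(294.5,322)],.015); print(P.round(4),P.mean(0).round(4))
for a,b in((0,3),(1,2)): v=P[a]-P[b]; print(np.degrees(np.arctan2(-v[0],v[1])),np.linalg.norm(v))
i=arm.camera_info("top"); d=np.load("pics/top0_d.npy"); c=cloud(i,d)
a=np.radians(11); q=c[...,:2]-[.5375,-.431]; ty=q@[np.cos(a),np.sin(a)]; tx=q@[-np.sin(a),np.cos(a)]
k=(abs(ty)<.125)&(abs(tx)<.13)&(c[...,2]>.02)
print(k.sum(), c[k][:,2].max() if k.any() else 0, [ (ty[k].min(),ty[k].max(),tx[k].min(),tx[k].max())] if k.any() else 0)
E
```

```text
12540 ((539.60888671875, -433.7012939453125), (60.15719985961914, 178.8162384033203), 10.677990913391113) 0.014798860455037754
[[ 0.4948 -0.3506  0.015 ]
 [ 0.5513 -0.3405  0.015 ]
 [ 0.5852 -0.5156  0.015 ]
 [ 0.5274 -0.5262  0.015 ]] [ 0.5397 -0.4332  0.015 ]
10.507373202670482 0.17854744340028625
10.963846793803466 0.17830414889732038
376 0.03299343811998123 [(np.float64(-0.12479088683874491), np.float64(0.023994437402324806), np.float64(-0.05883702243381226), np.float64(0.08617428413754445))]
```

```bash
python3 go.py .5393 -.433 .025 10.8; python3 -m jog '[[-0.003,0.003,0.02,0,0,0],[-0.006,0.005,0.05,0,0,0],[-0.006,0.005,0.09,0,0,0],[-0.006,0.005,0.12,0,0,0],[-0.006,0.005,0.14,0,0,0],[-0.006,0.005,0.14,0,0,0],[-0.006,0.005,0.14,0,0,0]]'; python3 go.py .5393 -.433 .003 10.8
```

```text
shift [-0.0059  0.0046  0.1407] turn [-0.0005 -0.0013  0.0027] rows>= 4 now [ 0.5337 -0.4283  0.1658] F [-0.1  0.1  0.2] w 0.999 t 34.05
clock: 34.63
tool_pos: [0.5393, -0.4336, 0.0261]
orientation: [0.637, 0.771, 0.0, -0.001]
contact_force: [0.2, 0.5, 0.5]
width: 0.996
shift [0.0005 0.0001 0.0231] turn [-0.0008 -0.0016  0.0021] rows>= 1 now [ 0.5393 -0.4336  0.0261] F [0.2 0.5 0.5] w 0.996 t 34.63
```

```bash
python3 -m jog '[[0,0,0.01,0,0,0],[0,0,0.018,0,0,0],[0,0,0.023,0,0,0],[0,0,0.023,0,0,0],[0,0,0.023,0,0,0]]'; python3 -m jog '[[0,0,0,0,0,0],[0,0,0,0,0,0],[0,0,0,0,0,0],[0,0,0,0,0,0],[0,0,0,0,0,0],[0,0,0,0,0,0],[0,0,0,0,0,0],[0,0,0,0,0,0]]' 0.5 35; python3 go.py .5393 -.433 .003 10.8
```

```text
clock: 35.05
tool_pos: [0.5395, -0.4347, 0.0031]
orientation: [0.637, 0.771, 0.0, -0.0]
contact_force: [-0.7, 1.2, -0.1]
width: 0.998
clock: 35.72
tool_pos: [0.5396, -0.4348, 0.0032]
orientation: [0.637, 0.771, 0.0, 0.0]
contact_force: [-0.2, -0.0, 1.8]
width: 0.648
shift [0.0018 0.0001 0.0002] turn [0.0001 0.0001 0.0015] rows>= 1 now [ 0.5396 -0.4348  0.0032] F [-0.2 -0.   1.8] w 0.648 t 35.72
```

```bash
python3 -m jog '[[0,0,0,0,0,0],[0,0,-0.01,0,0,0],[0,0,-0.03,0,0,0],[0,0,-0.06,0,0,0],[0,0,-0.1,0,0,0],[0,0,-0.14,0,0,0],[0,0,-0.15,0,0,0],[0,0,-0.15,0,0,0]]'; python3 snap.py wrist w19; python3 held.py w19 240 150 400 280; python3 go.py .362 -.2 .155 5; python3 go.py .362 -.1 .155 2
```

```text
clock: 36.38
tool_pos: [0.5411, -0.4362, 0.1585]
orientation: [0.637, 0.771, -0.0, 0.004]
contact_force: [0.5, -0.9, -2.0]
width: 0.654
[ 0.54   -0.4351  0.1549]
tool-frame x range [0.0173 0.0185 0.0736 0.074 ] y [-0.0287 -0.0275  0.0016  0.0306  0.0318] z plane slope x,y & z0 [ 0.0036 -0.0034 -0.0152]
far edge x by y [(-0.028, np.float64(0.0739)), (-0.015, np.float64(0.074)), (-0.005, np.float64(0.0739)), (0.005, np.float64(0.0739)), (0.018, np.float64(0.0739))]
shift [ 0.2645 -0.1303 -0.001 ] turn [0.0021 0.0026 0.1029] rows>= 8 now [ 0.54   -0.4351  0.1549] F [-0.3 -0.6 -1.5] w 0.651 t 36.43
shift [ 0.3627 -0.1114 -0.0012] turn [0.0021 0.0025 0.1552] rows>= 10 now [ 0.54   -0.4351  0.1549] F [-0.3 -0.6 -1.5] w 0.651 t 36.43
```

View pics/w19.png

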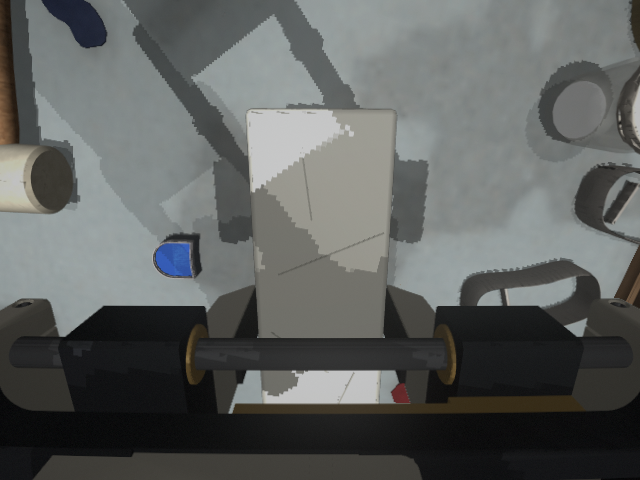

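```bash
python3 held.py w19 240 100 400 280; python3 -m jog '[[0.025,-0.012,0,0,0,0.01],[0.055,-0.027,0,0,0,0.02],[0.09,-0.044,0,0,0,0.03],[0.125,-0.062,0,0,0,0.05],[0.16,-0.079,0,0,0,0.06],[0.195,-0.096,0,0,0,0.08],[0.23,-0.113,0,0,0,0.09],[0.265,-0.13,0,0,0,0.1],[0.3,-0.125,0,0,0,0.12],[0.33,-0.118,0,0,0,0.14]]'; python3 go.py .362 0 .155 0
```

```text
tool-frame x range [0.0173 0.0187 0.0891 0.09  ] y [-0.0287 -0.0275  0.0016  0.0306  0.0318] z plane slope x,y & z0 [ 0.0048 -0.0038 -0.0152]
far edge x by y [(-0.028, np.float64(0.0896)), (-0.015, np.float64(0.0899)), (-0.005, np.float64(0.0895)), (0.005, np.float64(0.0895)), (0.018, np.float64(0.0895))]
clock: 37.27
tool_pos: [0.358, -0.1302, 0.1512]
orientation: [0.69, 0.724, -0.001, -0.003]
contact_force: [0.8, -0.7, -1.8]
width: 0.648
shift [ 0.1299  0.0102 -0.0034] turn [-0.0047 -0.0033  0.0472] rows>= 4 now [ 0.358  -0.1302  0.1512] F [ 0.8 -0.7 -1.8] w 0.648 t 37.27
```

```bash
python3 -m jog '[[0.035,0.003,0,0,0,0.02],[0.07,0.006,0,0,0,0.03],[0.105,0.008,0,0,0,0.04],[0.13,0.01,0,0,0,0.047],[0.13,0.01,0,0,0,0.047]]'; python3 go.py .5282 .2705 .13 -4
```

```text
clock: 37.68
tool_pos: [0.3624, 0.0013, 0.1513]
orientation: [0.705, 0.709, -0.001, -0.003]
contact_force: [0.3, -0.5, -2.0]
width: 0.645
shift [0.2681 0.1676 0.0212] turn [-0.0051 -0.0023  0.0762] rows>= 8 now [0.3624 0.0013 0.1513] F [ 0.3 -0.5 -2. ] w 0.645 t 37.68
```

```bash
python3 -m jog '[[0.025,0.015,0,0,0,0.0],[0.055,0.034,0,0,0,0.01],[0.09,0.056,0,0,0,0.03],[0.125,0.078,0,0,0,0.05],[0.16,0.1,0,0,0,0.06],[0.195,0.122,0.0,0,0,0.07],[0.23,0.144,0.01,0,0,0.076],[0.255,0.16,0.02,0,0,0.076],[0.268,0.168,0.02,0,0,0.076],[0.268,0.168,0.02,0,0,0.076]]';python3 -m jog '[[0,0,0,0,0,0],[0,0,0,0,0,0],[0,0,0,0,0,0],[0,0,0,0,0,0]]'; python3 go.py .5282 .2705 .09 -4
```

```text
clock: 38.52
tool_pos: [0.5319, 0.2675, 0.1295]
orientation: [0.732, 0.682, -0.002, -0.001]
contact_force: [-1.7, -0.1, -1.5]
width: 0.65
clock: 38.85
tool_pos: [0.5318, 0.2647, 0.1333]
orientation: [0.733, 0.68, -0.0, -0.0]
contact_force: [-0.7, 0.7, -1.8]
width: 0.645
shift [ 0.0055 -0.004   0.0433] turn [-0.0002  0.0001 -0.0044] rows>= 2 now [0.5318 0.2647 0.1333] F [-0.7  0.7 -1.8] w 0.645 t 38.85
```

```bash
python3 -m jog '[[0.005,-0.004,0.005,0,0,-0.004],[0.0055,-0.004,0.015,0,0,-0.004],[0.0055,-0.004,0.03,0,0,-0.004],[0.0055,-0.004,0.043,0,0,-0.004],[0.0055,-0.004,0.043,0,0,-0.004],[0.0055,-0.004,0.043,0,0,-0.004]]'; python3 go.py .5282 .2705 .0695 -4
```

```text
clock: 39.35
tool_pos: [0.5276, 0.2714, 0.0891]
orientation: [0.731, 0.682, -0.001, -0.0]
contact_force: [0.1, 0.4, -1.8]
width: 0.65
shift [-0.0009  0.0007  0.0196] turn [-0.0021  0.0008  0.001 ] rows>= 1 now [0.5276 0.2714 0.0891] F [ 0.1  0.4 -1.8] w 0.65 t 39.35
```

```bash
python3 -m jog '[[-0.0005,0.0005,0.006,0,0,0],[-0.0005,0.0005,0.012,0,0,0],[-0.0005,0.0005,0.017,0,0,0],[-0.0005,0.0005,0.017,0,0,0],[-0.0005,0.0005,0.017,0,0,0],[-0.0005,0.0005,0.017,0,0,0]]'; python3 go.py .5282 .2705 .0692 -4
```

```text
clock: 39.85
tool_pos: [0.5291, 0.2712, 0.0733]
orientation: [0.731, 0.682, 0.0, 0.0]
contact_force: [-0.2, -0.6, -1.9]
width: 0.647
shift [-0.0007 -0.0008  0.0041] turn [ 0.0004 -0.0002  0.0008] rows>= 1 now [0.5291 0.2712 0.0733] F [-0.2 -0.6 -1.9] w 0.647 t 39.85
```

```bash
python3 -m jog '[[-0.0005,-0.0005,0.0015,0,0,0],[-0.0005,-0.0005,0.003,0,0,0],[-0.0005,-0.0005,0.0035,0,0,0],[-0.0005,-0.0005,0.0035,0,0,0],[-0.0005,-0.0005,0.0035,0,0,0]]'; python3 go.py .5282 .2705 .0692 -4
```

```text
clock: 40.27
tool_pos: [0.5284, 0.2707, 0.0696]
orientation: [0.731, 0.682, 0.0, -0.0]
contact_force: [-0.1, 0.0, -2.4]
width: 0.646
shift [-0.0002 -0.0002  0.0004] turn [ 0.     -0.0001  0.0008] rows>= 1 now [0.5284 0.2707 0.0696] F [-0.1  0.  -2.4] w 0.646 t 40.27
```

```bash
python3 -m jog '[[0,0,0.0005,0,0,0],[0,0,0.0008,0,0,0],[0,0,0.0008,0,0,0]]'; python3 -m jog '[[0,0,0,0,0,0]]'
```

```text
clock: 40.52
tool_pos: [0.5285, 0.2707, 0.0692]
orientation: [0.731, 0.682, 0.0, 0.0]
contact_force: [-0.2, -0.9, 1.4]
width: 0.649
clock: 40.6
tool_pos: [0.5285, 0.2707, 0.0692]
orientation: [0.731, 0.682, 0.0, 0.0]
contact_force: [-1.8, -0.4, 2.2]
width: 0.645
```

Contact. Releasing the pad, then moving back to see it.

```bash
python3 -m jog '[[0,0,0,0,0,0],[0,0,0,0,0,0],[0,0,0,0,0,0],[0,0,0,0,0,0],[0,0,-0.01,0,0,0],[0,0,-0.03,0,0,0],[0,0,-0.06,0,0,0],[0,0,-0.09,0,0,0],[0,0,-0.11,0,0,0],[0,0,-0.11,0,0,0]]' 0.9; python3 go.py .46 .17 .2 -3.6
```

```text
clock: 41.43
tool_pos: [0.5307, 0.2716, 0.1848]
orientation: [0.731, 0.682, 0.005, 0.002]
contact_force: [-0.3, 0.1, 0.2]
width: 0.9
shift [-0.1061 -0.0634 -0.0162] turn [ 0.009  -0.004  -0.0061] rows>= 3 now [0.5307 0.2716 0.1848] F [-0.3  0.1  0.2] w 0.9 t 41.43
```

```bash
python3 -m jog '[[-0.03,-0.01,-0.01,0,0,0],[-0.06,-0.03,-0.03,0,0,0],[-0.09,-0.05,-0.05,0,0,0],[-0.106,-0.063,-0.055,0,0,0],[-0.106,-0.063,-0.055,0,0,0],[-0.106,-0.063,-0.055,0,0,0],[-0.106,-0.063,-0.055,0,0,0]]' 0; python3 snap.py wrist w20; python3 snap.py scene s20; python3 -c "
from h import *
i=np.load('pics/w20_i.npy',allow_pickle=True).item(); d=np.load('pics/w20_d.npy'); c=cloud(i,d)
m=(c[...,2]>.074)&(c[...,2]<.09); m[300:]=0
n,l,s,ce=cv2.connectedComponentsWithStats(m.astype(np.uint8)); k=1+s[1:,4].argmax(); P=c[l==k]
print(s[k],cv2.minAreaRect((P[:,:2]*1000).astype(np.float32)),np.median(P[:,2]))
A=np.c_[P[:,:2],np.ones(len(P))]; print('slope',np.linalg.lstsq(A,P[:,2],rcond=None)[0].round(4))
"
```

```text
clock: 42.02
tool_pos: [0.4585, 0.1696, 0.2336]
orientation: [0.731, 0.682, 0.0, -0.0]
contact_force: [-0.2, 0.6, -0.6]
width: 0.442
[0.4586 0.1698 0.2333]
[0.4585 0.1698 0.2331]
[  357     0    84   209 15070] ((528.5897216796875, 263.99066162109375), (163.6735076904297, 60.82478713989258), 86.05831146240234) 0.08094526020548407
slope [0.0052 0.0011 0.0779]
```

View pics/w20.png

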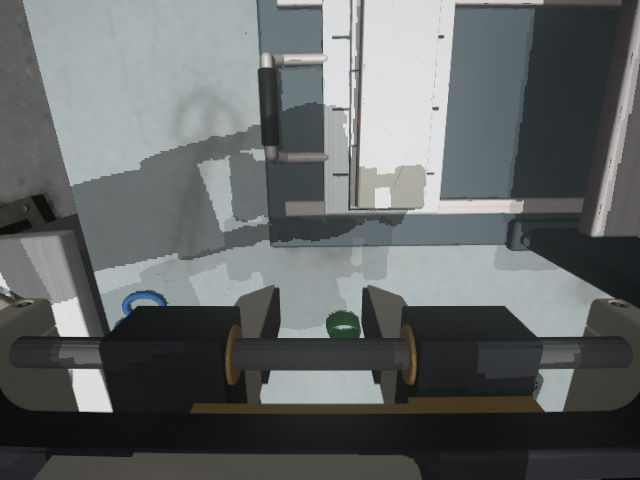

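View pics/s20.png

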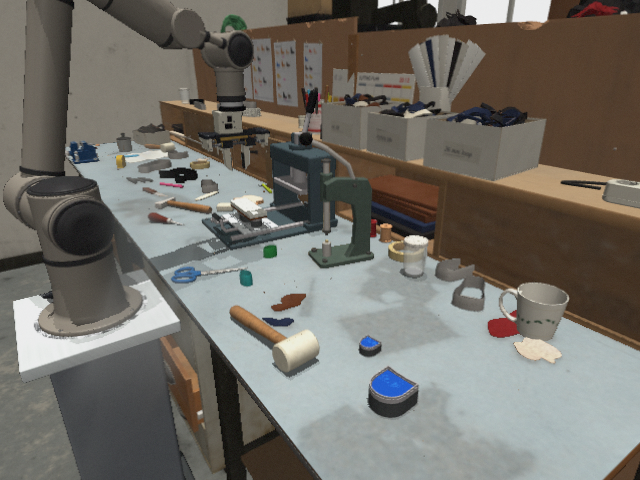

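The pad lies flat and square on the strip, centred within about 2 mm. Next is the push. I'll turn the gripper 90° so its long body stays clear of the press head, and come down in front of the handle with the fingers closed.

```bash
python3 go.py .372 .280 .2 86.4; python3 -m jog '[[0.02,-0.02,0,0,0,-0.12],[0.05,-0.045,0,0,0,-0.24],[0.08,-0.07,0,0,0,-0.36],[0.1,-0.09,0.01,0,0,-0.48],[0.1155,-0.094,0.02,0,0,-0.6],[0.1155,-0.094,0.03,0,0,-0.72],[0.1155,-0.094,0.03,0,0,-0.84],[0.1155,-0.094,0.03,0,0,-0.96],[0.1155,-0.094,0.03,0,0,-1.08],[0.1155,-0.094,0.03,0,0,-1.2]]' 0 20;  python3 go.py .372 .280 .1 86.4
```

```text
shift [ 0.104  -0.0938  0.0332] turn [-8.0000e-04 -7.0000e-04 -1.5763e+00] rows>= 13 now [0.4585 0.1698 0.2331] F [ 0.1 -0.4  0.4] w 0.355 t 42.12
clock: 42.95
tool_pos: [0.3723, 0.2917, 0.2029]
orientation: [0.215, 0.977, -0.0, -0.001]
contact_force: [-0.1, -0.4, -0.7]
width: 0.011
shift [-0.0047 -0.0107  0.1029] turn [-0.001  -0.0013 -0.3697] rows>= 3 now [0.3723 0.2917 0.2029] F [-0.1 -0.4 -0.7] w 0.011 t 42.95
```

```bash
python3 -m jog '[[-0.0047,-0.0107,0.02,0,0,-0.12],[-0.0047,-0.0107,0.05,0,0,-0.24],[-0.0047,-0.0107,0.08,0,0,-0.36],[-0.0047,-0.0107,0.1,0,0,-0.37],[-0.0047,-0.0107,0.1,0,0,-0.37],[-0.0047,-0.0107,0.1,0,0,-0.37]]';  python3 go.py .372 .280 .04 86.4; python3 snap.py wrist w21
```

```text
clock: 43.45
tool_pos: [0.3717, 0.2795, 0.1028]
orientation: [0.035, 0.999, -0.001, -0.001]
contact_force: [-0.2, 0.9, 0.1]
width: 0.005
shift [-0.0004  0.0006  0.0628] turn [-0.0015 -0.0027 -0.0073] rows>= 2 now [0.3717 0.2795 0.1028] F [-0.2  0.9  0.1] w 0.005 t 43.45
[0.3725 0.2799 0.104 ]
```

View pics/w21.png

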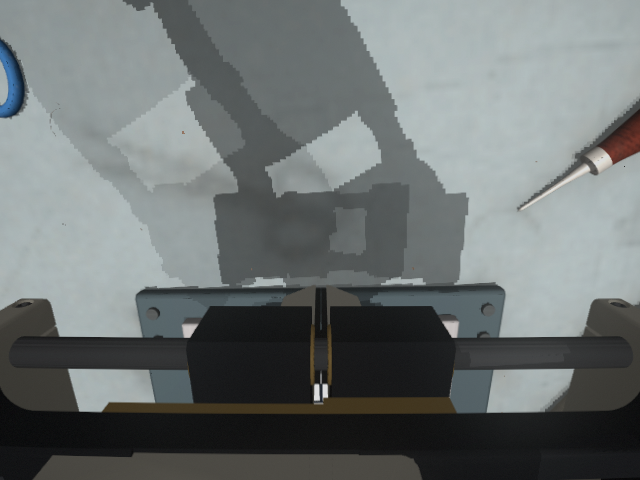

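```bash
python3 -m jog '[[0,0,0.025,0,0,-0.005],[0,0,0.05,0,0,-0.007],[0,0,0.064,0,0,-0.007],[0,0,0.064,0,0,-0.007],[0,0,0.064,0,0,-0.007]]';  python3 -m jog '[[-0.005,0,0,0,0,0],[-0.01,0,0,0,0,0],[-0.014,0,0,0,0,0],[-0.018,0,0,0,0,0],[-0.021,0,0,0,0,0],[-0.024,0,0,0,0,0],[-0.027,0,0,0,0,0],[-0.03,0,0,0,0,0]]';python3 go.py .6024 .2653 .04 86.4
```

```text
clock: 43.92
tool_pos: [0.3728, 0.2798, 0.0408]
orientation: [0.031, 1.0, 0.0, 0.001]
contact_force: [-0.3, 0.3, 0.7]
width: 0.004
clock: 44.58
tool_pos: [0.4018, 0.2773, 0.0398]
orientation: [0.031, 1.0, -0.0, -0.001]
contact_force: [-3.9, 2.0, 2.7]
width: 0.003
shift [-0.2009  0.0006 -0.0004] turn [-0.0002 -0.0011 -0.0001] rows>= 5 now [0.4018 0.2773 0.0398] F [-3.9  2.   2.7] w 0.003 t 44.58
```

```bash
python3 -m jog '[[-0.002,0,0,0,0,0],[-0.005,0,0,0,0,0],[-0.009,0,0,0,0,0],[-0.013,0,0,0,0,0],[-0.018,0,0,0,0,0],[-0.023,0,0,0,0,0],[-0.028,0,0,0,0,0],[-0.033,0,0,0,0,0],[-0.038,0,0,0,0,0],[-0.043,0,0,0,0,0]]';python3 -m jog '[[-0.005,0,0,0,0,0],[-0.01,0,0,0,0,0],[-0.015,0,0,0,0,0],[-0.02,0,0,0,0,0],[-0.025,0,0,0,0,0],[-0.03,0,0,0,0,0],[-0.035,0,0,0,0,0],[-0.04,0,0,0,0,0],[-0.045,0,0,0,0,0],[-0.05,0,0,0,0,0]]';python3 go.py .6024 .2653 .04 86.4; python3 snap.py top t22
```

```text
clock: 45.42
tool_pos: [0.4446, 0.2748, 0.0397]
orientation: [0.031, 1.0, 0.0, -0.001]
contact_force: [-5.2, 3.2, 2.5]
width: 0.003
clock: 46.25
tool_pos: [0.4945, 0.272, 0.0397]
orientation: [0.031, 1.0, 0.0, -0.001]
contact_force: [-4.6, 3.3, 2.4]
width: 0.001
shift [-1.081e-01  1.000e-04 -4.000e-04] turn [ 0.0004 -0.0012  0.0002] rows>= 3 now [0.4945 0.272  0.0397] F [-4.6  3.3  2.4] w 0.001 t 46.25
[0.4959 0.2718 0.0398]
```

View pics/t22.png

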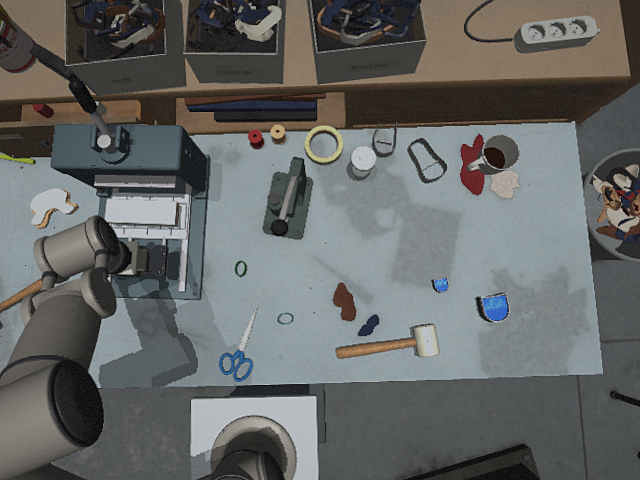

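The tray is moving with the stack intact (pad at about (145,212)). I'll continue and slow down near the stop.

```bash
python3 -m jog '[[-0.003,0,0,0,0,0],[-0.007,0,0,0,0,0],[-0.012,0,0,0,0,0],[-0.017,0,0,0,0,0],[-0.022,0,0,0,0,0],[-0.027,0,0,0,0,0],[-0.032,0,0,0,0,0],[-0.037,0,0,0,0,0],[-0.042,0,0,0,0,0],[-0.047,0,0,0,0,0]]';python3 -m jog '[[-0.005,0,0,0,0,0],[-0.01,0,0,0,0,0],[-0.015,0,0,0,0,0],[-0.02,0,0,0,0,0],[-0.025,0,0,0,0,0],[-0.03,0,0,0,0,0],[-0.034,0,0,0,0,0],[-0.038,0,0,0,0,0],[-0.041,0,0,0,0,0],[-0.044,0,0,0,0,0]]';python3 go.py .6024 .2653 .04 86.4
```

```text
clock: 47.13
tool_pos: [0.5413, 0.269, 0.0397]
orientation: [0.031, 1.0, 0.0, -0.001]
contact_force: [-4.2, 3.3, 1.2]
width: 0.008
clock: 47.97
tool_pos: [0.5852, 0.2664, 0.0396]
orientation: [0.031, 1.0, 0.0, -0.001]
contact_force: [-4.9, 3.4, 1.5]
width: 0.004
shift [-0.0173 -0.     -0.0004] turn [ 0.0005 -0.0013  0.0003] rows>= 1 now [0.5852 0.2664 0.0396] F [-4.9  3.4  1.5] w 0.004 t 47.97
```

```bash
python3 -m jog '[[-0.002,0,0,0,0,0],[-0.004,0,0,0,0,0],[-0.006,0,0,0,0,0],[-0.008,0,0,0,0,0],[-0.01,0,0,0,0,0],[-0.0115,0,0,0,0,0],[-0.013,0,0,0,0,0],[-0.014,0,0,0,0,0]]'; python3 -m jog '[[-0.001,0,0,0,0,0],[-0.002,0,0,0,0,0]]'; python3 -m jog '[[-0.001,0,0,0,0,0],[-0.002,0,0,0,0,0]]'; python3 go.py .6024 .2653 .04 86.4
```

```text
clock: 48.63
tool_pos: [0.5992, 0.2654, 0.0396]
orientation: [0.031, 1.0, 0.0, -0.0]
contact_force: [-4.7, 3.6, 1.5]
width: 0.003
clock: 48.8
tool_pos: [0.5993, 0.2654, 0.0395]
orientation: [0.031, 1.0, -0.0, -0.003]
contact_force: [-12.7, 3.1, 7.5]
width: 0.003
clock: 48.97
tool_pos: [0.5994, 0.2654, 0.0396]
orientation: [0.031, 1.0, -0.0, -0.005]
contact_force: [-20.1, 3.9, 11.3]
width: 0.007
shift [-0.003   0.0001 -0.0005] turn [-0.001  -0.0092  0.0007] rows>= 1 now [0.5994 0.2654 0.0396] F [-20.1   3.9  11.3] w 0.007 t 48.97
```

Firm stop at x 0.599 with 20 N, about 0.2 m after first contact. Backing off.

```bash
python3 -m jog '[[0.004,0,0,0,0,0],[0.01,0,0,0,0,0],[0.02,0,0,0,0,0],[0.04,0,0,0,0,0],[0.07,0,0,0,0,0],[0.1,0,0,0,0,0],[0.13,0,-0.01,0,0,0],[0.16,0,-0.03,0,0,0],[0.18,0,-0.06,0,0,0],[0.2,0,-0.1,0,0,0]]'; python3 go.py .41 .27 .2 86.4; python3 go.py .46 .05 .22 -3.6
```

```text
clock: 49.8
tool_pos: [0.403, 0.2762, 0.1364]
orientation: [0.031, 1.0, -0.001, -0.001]
contact_force: [1.2, 0.3, 0.4]
width: 0.003
shift [-0.0072 -0.0059 -0.0636] turn [-0.0024 -0.0029  0.0002] rows>= 2 now [0.403  0.2762 0.1364] F [1.2 0.3 0.4] w 0.003 t 49.8
shift [-0.0708 -0.2224 -0.0832] turn [-4.200e-03 -4.000e-04  1.571e+00] rows>= 13 now [0.403  0.2762 0.1364] F [1.2 0.3 0.4] w 0.003 t 49.8
```

```bash
python3 -m jog '[[0,0,-0.01,0,-0.1,0],[0,0,-0.01,0,-0.2,0],[0,0,-0.01,0,-0.3,0],[0,0,-0.01,0,-0.4,0],[0,0,-0.01,0,-0.5,0],[0,0,-0.01,0,-0.6,0],[0,0,-0.01,0,-0.7,0],[0,0,-0.01,0,-0.7,0]]'; python3 snap.py wrist w23; python3 snap.py top t23; python3 snap.py scene s23
```

```text
clock: 50.47
tool_pos: [0.4057, 0.2818, 0.1688]
orientation: [0.033, 0.946, -0.012, 0.321]
contact_force: [4.4, 0.5, 2.0]
width: 0.008
[0.4055 0.2831 0.1708]
[0.4069 0.2831 0.1711]
[0.4077 0.2828 0.171 ]
```

View pics/w23.png

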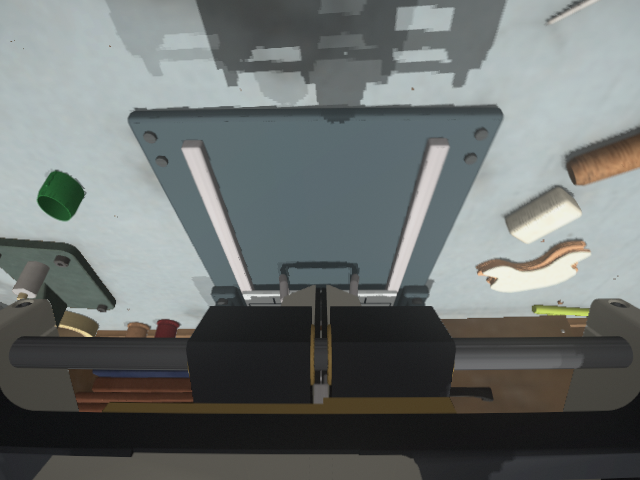

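View pics/t23.png

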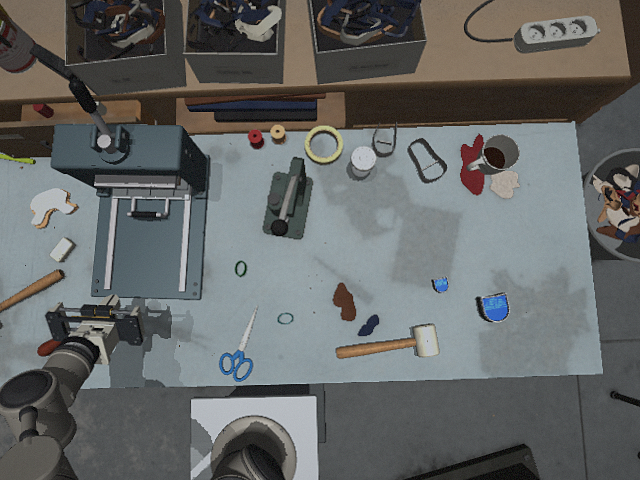

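```bash
python3 - <<'E'
from h import *
i=arm.camera_info("top"); print("handle",onz(i,[(149.5,214)],.068), "expected", .528+.092*.998, .270-.092*.063)
s=cv2.imread("pics/s23.png"); cv2.imwrite("pics/s23z.png",cv2.resize(s[130:250,190:350],None,fx=5,fy=5,interpolation=cv2.INTER_CUBIC))
t=cv2.imread("pics/t23.png"); cv2.imwrite("pics/t23z.png",cv2.resize(t[160:240,90:210],None,fx=6,fy=6,interpolation=cv2.INTER_NEAREST))
E
```

```text
handle [[0.61558931 0.248028   0.068     ]] expected 0.619816 0.264204
```

View pics/s23z.png

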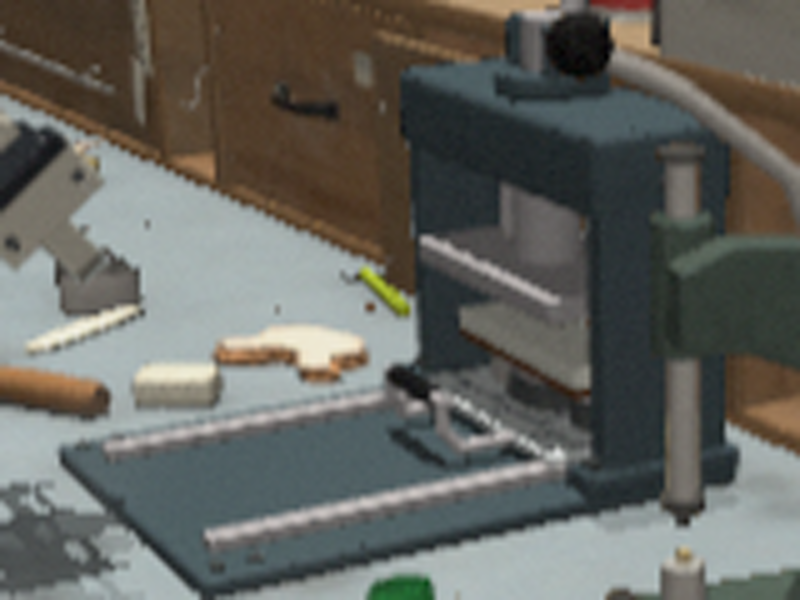

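View pics/t23z.png

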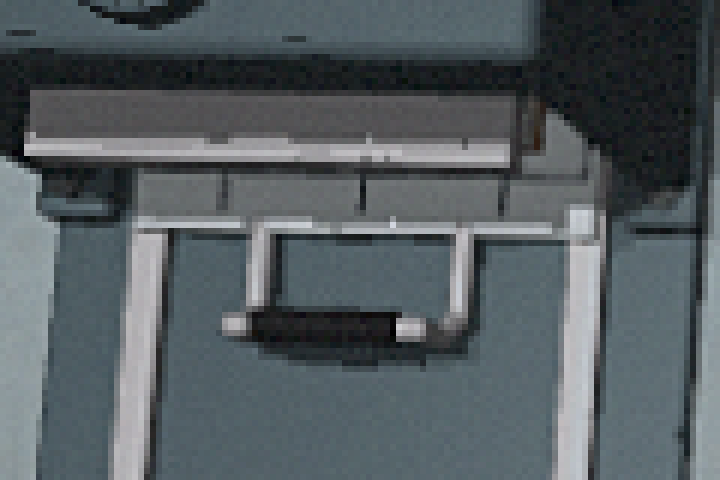

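```bash
python3 - <<'E'
from h import *
i=arm.camera_info("top"); out=[]
for n,(v0,v1,u0,u1) in (("top0",(284,300,120,165)),("t23",(206,222,120,170))):
    g=cv2.cvtColor(cv2.imread(f"pics/{n}.png"),cv2.COLOR_BGR2GRAY); m=np.zeros(g.shape,np.uint8); m[v0:v1,u0:u1]=(g[v0:v1,u0:u1]<45)
    k,l,s,ce=cv2.connectedComponentsWithStats(m); j=1+s[1:,4].argmax(); P=onz(i,[ce[j]],.064)[0]; print(n,s[j],ce[j].round(1),P.round(4)); out.append(P)
print("travel",np.linalg.norm(out[1]-out[0]))
E
```

```text
top0 [125 284  40  13 180] [140.8 292.2] [0.4195 0.2672 0.064 ]
t23 [131 206  39  15 227] [146.8 215.1] [0.6139 0.2565 0.064 ]
travel 0.19467547508781216
```

```bash
python3 - <<'E'
from h import *
i=arm.camera_info("top")
a,b=onz(i,[(137.5,292.3),(143.8,213.9)],.066); print(a,b,np.linalg.norm(b-a))
# tray front edge: brightness profile down a column near the handle's middle
for n,cs,r in (("top0",range(130,147),(262,286)),("t23",range(137,152),(186,208))):
    g=cv2.cvtColor(cv2.imread(f"pics/{n}.png"),cv2.COLOR_BGR2GRAY).astype(int); p=g[r[0]:r[1],list(cs)].mean(1); print(n,r[0],p.round().astype(int))
i0=onz(i,[(138,277.0)],.03)
E
```

```text
[0.41944655 0.27486056 0.066     ] [0.61676019 0.26347308 0.066     ] 0.19764196916924376
top0 262 [184 119 149 181 177 176 176 174 175 181 187 171 109  84  93  93  94  94
  94  94  95  96  95  95]
t23 186 [150  50  46  79 106 102 103 103 101 100 115 161 163  36  76  94  93  93
  92  92  92  93]
```

```bash
python3 -c "
from h import *
i=arm.camera_info('top')
for z in (.02,.025,.03):
    a,b=onz(i,[(138.5,273.7),(144.3,198.5)],z); print(np.linalg.norm(b-a))"
python3 go.py .36 .29 .2 86.4
```

```text
0.19925459551059052
0.19841344638285544
0.1975722972551204
shift [ 0.0203  0.0041 -0.0523] turn [-0.0038  0.6586  0.0019] rows>= 6 now [0.4077 0.2828 0.171 ] F [ 0.4 -0.2  0. ] w 0.004 t 50.62
```

```bash
python3 -m jog '[[0,0,0,0,0,0],[0,0,0,0,0,0]]'; python3 -c "
from bench import arm
print(arm.hand_in())"
```

```text
clock: 50.78
tool_pos: [0.4083, 0.2819, 0.1705]
orientation: [0.03, 0.946, -0.013, 0.323]
contact_force: [0.2, -0.5, -0.6]
width: 0.003
the job is handed in; nothing more can be done
None
```

The press is loaded and the job is handed in at about 51 s of the 152 s allowed. No verdict came back.

- **Dies:** the eyestay, heel-lift and round dies stand on the left, middle and right marks. Wrist-camera depth put each about 1 mm from its mark, with the eyestay about 1° off the row.
- **Strip and pad:** after placing, the strip lay flat within about 1 mm of the tray's centre and under 1° off square. The pad lay flat on it, about 1.5 mm off the strip's centre. The pad's far end was outside that picture, so its position along the row is worked out from its near end.
- **Tray:** I pushed it until it stopped dead with 20 N on the tool, after about 0.2 m of travel. The top camera gave 0.198 m from the tray's front edge and 0.198 m from the handle by eye. A first automatic measurement of the handle gave 0.195 m, but its outline took in some shadow. All three are above the 0.192 m needed.
- **Stack under the platen:** after the push I could only check this in the scene camera, where pad, strip and dies look in place. My attempt to see it with the wrist camera failed because the fingers blocked the view.
- **Jar and robot:** the jar stands at the same place in the first and last top pictures, and the robot was clear of everything at hand-in.

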